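# Load the paste-pot mixer and start it

## Robot

A 6-joint arm with a two-finger parallel gripper is mounted at the origin on the work surface. World frame = base frame: x ahead of the robot, y to its left, z up, the work surface at z = 0. Lengths are in m, angles in rad, forces in N, time in s.
With the tool pointing down it reaches from about 0.375 to 0.75 m from the base axis. Payload 9 kg.
Tool frame: the origin (TCP) lies at the very end of the fingers, on their centre line; the grasp point (between the pads) lies 19 mm behind it; z points along the fingers, y is the line along which they close (so a half turn about z gives the same grasp; the last joint's range is limited). The gripper opens to 85 mm and grips with 20 to 120 N. Pads are 22 mm wide; open, the fingers measure 114 mm over their backs; the gripper's body (76 mm by 85 mm) begins 54 mm behind the grasp point. The pads swing forward as they close: fully open they stand 13 mm farther back than shut.
Start: joints at [0.991, 0.104, 0.097, 1.564, 0, 1.353], TCP at [0.212, 0.561, 0.231] pointing down, gripper open.
Joint ranges: [-2.99, 2.99], [-0.84, 1.86], [-1.1, 1.16], [-1.84, 2.11], [-1.51, 1.56], [-3.14, 3.14]. Speed limits (rad/s): [2.22, 2.22, 2.57, 3.14, 3.14, 3.14].

## Interface

Orientations are given as a unit quaternion [x, y, z, w].
In Python, from rig import readout, optics, r gives the robot as it stands. The module is installed in compiled form; this text tells all that it offers.
- The arm moves only by the tool servo_tool, never from a script. Its arguments are lists of equal length, an entry for each row: "slide": the shift along the tool's x, y, z in cm, a list of three; "yaw": the turn about the tool's z in rad. In form: {"slide": [[tx, ty, tz], ...], "yaw": [yaw, ...]}. A call has exactly 5 rows; each row is the pose to reach, as a shift and turn from the pose commanded when the call began, along the tool's axes at that moment; what a row does not reach only later rows make up. A row lasts 1/12 s, in which the tool goes at most 41.7 mm and 7.16 degrees, less where a joint would pass 70% of its speed; a pose out of reach is approached as far as the arm can. A call with a gripper value outside its range is refused whole. "jaw" is the closure, from 0 (fully open) to 1 (shut), set as the call begins (left out, the last holds). The fingers move at their own pace and stop on an object; "grip_force" is the grip in N (left out, the last holds). Time passes only in rows, so rows that repeat a pose let the fingers close, or fill a call up. It gives the time, the measured TCP pose, the force, the opening and the grip force at its end, in the units of the state.
- readout.state(): the state, without advancing time (a new reading comes with each control period).
- optics.capture(name): name is "scene" or "top"; returns a dict with "image" (420x560x3 uint8, red, green, blue), "intrinsics" (3x3 intrinsics, pixels), "eye" and "rotation" of the camera in the world. Camera axes: x right, y down, z forward; pixel columns grow to the right and rows downward; lengths in m; the calibration is good to about 2 mm. A picture is of the moment at which its call begins. There is no depth.
- r.hand_in(): hands the job in; it is judged then, once.
The state is a dict: "time": time; "joints": joint angles; "qd": joint speeds; "effort": joint torques, N m; "ee_pos": TCP position; "ee_rot": TCP orientation; "wrist_force": force on the tool from outside, world axes, zero at the start; "ft_torque": the same for the moment, N m; "width": opening from 0.0 (shut) to 1.0 (fully open); "grasp_force": force on a finger pad.
Only numpy, scipy, OpenCV 4.12 (cv2) and the standard library are available. Lean on these libraries where they do the work, as an engineer would, in place of code of your own. Each camera call takes 0.05 s, during which the arm holds its last target. There are 200 camera calls.

## Task

Get the pots of paste mixed for the next table: swing the mixer's hood up past its balance point so that it stays open by itself, then seat the empty pot carrier fully down over the two pegs, then put every pot upright into the carrier, one to a bay. Then swing the hood fully shut again and press the start button all the way down. Do not knock over the coffee cup.

Things in the scene. Friction and masses are not known exactly. Their poses are not given: they have to be found in the camera images.
- seat (a point): middle of the seat of the pot mixer, a fixed white machine: at the height of its flat deck (40 mm above the table), half-way between two steel pegs (12 mm diameter, tapered tips, 20 mm high) at y = +-92 mm. x points from the machine's front (robot's side) to its back, y to its left, z up. The deck spans x -110 to +145, y -225 to +130 mm.
- hood (a joint): angle of the mixer's hood, a white box-shaped cover with a clear window (225 mm front to back, 260 wide, 95 high, front wall 70 high, 5 mm walls, 0.6 kg) hinged along its lower back edge: 0 = shut, grows as the front swings up and back, end stop at 1.43 rad. Let go below about 1.0 rad it falls shut; beyond, it falls open against its stop and stays.
- hood_hinge (a point): middle of the hood's hinge line, at x = +130, y = 0, z = +2 mm of the seat frame; the hinge line is parallel to the seat's y. The hood's outer walls start from this line and go forward. The frame turns with the hood; shut, its axes are those of the seat.
- hood_handle (a point): centre of the hood's handle, a steel bar 10 mm thick, 110 mm long, parallel to the hinge, held 45 mm out from the hood's front wall by a stem at each end. In the hood's frame it lies 270 mm ahead (-x) of the hinge and 60 mm above it: in front of the hood when shut, on top of the upturned hood (some 315 mm above the table) when open.
- start (a joint): travel of the start button: 0 = up, 0.006 m = fully down, sprung, about 5 N when fully down
- start_top (a point): centre of the top face of the start button, a round grey button of 28 mm diameter in a black housing on the deck, to the right of the hood (about 60 mm ahead of and 190 mm to the right of the seat's middle); pressed straight down
- carrier_grip (a point): where the loose pot carrier (0.35 kg) is gripped: on its upright black central post, 60 mm above the carrier's underside. The post is 30 mm along x and 16 mm along y; its top is 80 mm above the underside. Axes as carrier_base.
- carrier_base (a point): middle of the underside of the aluminium pot carrier, a low tray 146 (x) by 158 (y) mm, floor 6 mm thick, rim and dividers 18 mm high; four bays of 64 x 62 mm centred at x = +-36, y = +-43 mm. A steel ear 8 mm thick on each y side (to y = +-106) has a 16 mm through hole at y = +-92 mm that drops over a peg, either way round. Seated, this point meets the seat point.
- pot1_mid (a point): sealed round pot of paste: white with a flat black cap, 42 mm diameter, 48 mm tall, bottom-heavy, about 110 g, stands upright on the table. This point is its centre, 24 mm above its underside; z up. Two to four of the four pots are present (None if absent).
- pot2_mid (a point): sealed round pot of paste: white with a flat black cap, 42 mm diameter, 48 mm tall, bottom-heavy, about 110 g, stands upright on the table. This point is its centre, 24 mm above its underside; z up. Two to four of the four pots are present (None if absent).
- pot3_mid (a point): sealed round pot of paste: white with a flat black cap, 42 mm diameter, 48 mm tall, bottom-heavy, about 110 g, stands upright on the table. This point is its centre, 24 mm above its underside; z up. Two to four of the four pots are present (None if absent).
- pot4_mid (a point): sealed round pot of paste: white with a flat black cap, 42 mm diameter, 48 mm tall, bottom-heavy, about 110 g, stands upright on the table. This point is its centre, 24 mm above its underside; z up. Two to four of the four pots are present (None if absent).
- coffee_mid (a point): centre of a takeaway coffee cup (bystander), 80 mm diameter, 113 mm tall, standing on the table; this point is 50 mm above its underside. Not to be knocked over.
There are look-alikes about, which are no part of the job. Of the things that look like the part that bears carrier_grip, the largest one is meant.

How it is judged:
On the way, in this order (a step that is already met when the one before it is completed fails the run):
1. the hood stands open by itself, untouched (value of joint hood above 1.3 rad and contact force between hood and the fingers below 0.3 N and contact force between hood and the arm below 0.3 N), for 0.4 s.
2. the carrier is fully seated over the pegs and let go, the hood still open (horizontal distance between carrier_base and seat below 0.006 m and z of carrier_base in the frame of seat below 0.004 m and angle between the x axis of carrier_base and the x axis of seat, either way round below 0.06 rad and angle between carrier_base's own z axis and vertical below 0.04 rad and contact force between carrier and the fingers below 0.3 N and contact force between carrier and the arm below 0.3 N and value of joint hood above 1.2 rad), for 0.2 s.
3. every pot stands in the carrier, let go (x of pot1_mid in the frame of carrier_base between -0.068 and 0.068 m and y of pot1_mid in the frame of carrier_base between -0.074 and 0.074 m and z of pot1_mid in the frame of carrier_base between 0.022 and 0.038 m and angle between each of pot1_mid, pot2_mid, pot3_mid, pot4_mid's own z axis and vertical below 0.15 rad and x of pot2_mid in the frame of carrier_base between -0.068 and 0.068 m and y of pot2_mid in the frame of carrier_base between -0.074 and 0.074 m and z of pot2_mid in the frame of carrier_base between 0.022 and 0.038 m and x of pot3_mid in the frame of carrier_base between -0.068 and 0.068 m and y of pot3_mid in the frame of carrier_base between -0.074 and 0.074 m and z of pot3_mid in the frame of carrier_base between 0.022 and 0.038 m and x of pot4_mid in the frame of carrier_base between -0.068 and 0.068 m and y of pot4_mid in the frame of carrier_base between -0.074 and 0.074 m and z of pot4_mid in the frame of carrier_base between 0.022 and 0.038 m and contact force between each of pot1, pot2, pot3, pot4 and the fingers below 0.3 N and contact force between each of pot1, pot2, pot3, pot4 and the arm below 0.3 N), for 0.2 s.
4. the hood is fully shut (value of joint hood below 0.03 rad), for 0.2 s.
5. the start button is pressed down with the hood shut (value of joint start above 0.0048 m and value of joint hood below 0.03 rad), for 0.05 s.
At the end, for the whole second after the job is handed in: hood shut (within 0.03 rad), start button pressed at least 4.8 mm after that and let go, carrier seated on the pegs (within 6 mm and 0.06 rad, underside within 4 mm of the deck), every present pot upright on the floor of a bay of the carrier, all at rest (horizontal distance between carrier_base and seat below 0.006 m and z of carrier_base in the frame of seat below 0.004 m and angle between the x axis of carrier_base and the x axis of seat, either way round below 0.06 rad and angle between carrier_base's own z axis and vertical below 0.04 rad and x of pot1_mid in the frame of carrier_base between -0.068 and 0.068 m and y of pot1_mid in the frame of carrier_base between -0.074 and 0.074 m and z of pot1_mid in the frame of carrier_base between 0.022 and 0.038 m and angle between each of pot1_mid, pot2_mid, pot3_mid, pot4_mid's own z axis and vertical below 0.15 rad and x of pot2_mid in the frame of carrier_base between -0.068 and 0.068 m and y of pot2_mid in the frame of carrier_base between -0.074 and 0.074 m and z of pot2_mid in the frame of carrier_base between 0.022 and 0.038 m and x of pot3_mid in the frame of carrier_base between -0.068 and 0.068 m and y of pot3_mid in the frame of carrier_base between -0.074 and 0.074 m and z of pot3_mid in the frame of carrier_base between 0.022 and 0.038 m and x of pot4_mid in the frame of carrier_base between -0.068 and 0.068 m and y of pot4_mid in the frame of carrier_base between -0.074 and 0.074 m and z of pot4_mid in the frame of carrier_base between 0.022 and 0.038 m and value of joint hood below 0.03 rad and value of joint start below 0.002 m and linear speed of each of carrier, pot1, pot2, pot3, pot4 below 0.02 m/s); the robot touches nothing.
It fails at once if the coffee cup is knocked over (angle between coffee_mid's own z axis and vertical above 0.5 rad).
Of pot1, pot2, pot3, pot4 only 2 to 4 are there at a start; the rules pass over those that are not, and their reading is None.
At some moment in a run one of pot1, pot2, pot3, pot4 may be knocked a few centimetres aside while the robot is not near it.
Once in a run the grip may slacken for a moment while it holds something.
It also fails if it takes over 210 s, if anything falls off the work surface, if the arm or the gripper's body presses on something with over 40 N, if the wrist force passes 120 N, or if a joint passes its speed limit or range.

## Working session

There is one attempt and no reset: what is moved stays moved. The work goes in short steps, Python scripts to look and compute and a tool call to move; the robot and the scene stay as the last step left them, time stands still between calls to the robot, and variables do not carry over. Pictures are saved under pics/ and viewed, at most 14 in all, crops included, and the job is handed in when it is done.

Besides the shell and the picture viewer there is one more tool, called after "Emit:" as name([rows], argument=value, ...), one row to a line, values as JSON. servo_tool: Moves the arm, as the interface text tells. Its arguments: {"type":"object","properties":{"slide":{"type":"array","items":{"type":"array","items":{"type":"number"}}},"yaw":{"type":"array","items":{"type":"number"}},"jaw":{"type":"number"},"grip_force":{"type":"number"}},"required":["slide","yaw"]}

```bash
mkdir -p pics; ls
cat > h.py <<'E'
import numpy as np, cv2
from rig import readout, optics, r
def cap(n,f=None):
    d=optics.capture(n); d={k:np.array(v) for k,v in d.items() if k in("image","intrinsics","eye","rotation")}
    if f: cv2.imwrite("pics/"+f,cv2.cvtColor(d["image"],cv2.COLOR_RGB2BGR))
    return d
def ray(d,u,v):
    w=d["rotation"]@np.linalg.inv(d["intrinsics"])@np.array([u,v,1.]); return w/np.linalg.norm(w)
def onz(d,u,v,z):
    w=ray(d,u,v); e=d["eye"]; return e+w*(z-e[2])/w[2]
def tri(a,ua,b,ub):
    w1,w2=ray(a,*ua),ray(b,*ub); A=np.stack([w1,-w2],1)
    s=np.linalg.lstsq(A,b["eye"]-a["eye"],rcond=None)[0]
    p,q=a["eye"]+s[0]*w1,b["eye"]+s[1]*w2
    return (p+q)/2,np.linalg.norm(p-q)
def proj(d,p):
    c=d["intrinsics"]@(d["rotation"].T@(np.array(p)-d["eye"])); return c[:2]/c[2]
E
python3 - <<'E'
from h import *
np.set_printoptions(precision=4,suppress=True)
for n in("scene","top"):
    d=cap(n,n+"0.png"); print(n,d["eye"],d["rotation"],d["intrinsics"])
    np.savez(n+"0.npz",**d)
print(readout.state())
E
```

```text
pics
scene [1.2061 0.5404 0.8439] [ 0.3903  0.8273 -0.366  -0.1714] [[436.919    0.     279.3826]
 [  0.     436.919  214.8992]
 [  0.       0.       1.    ]]
top [0.3979 0.0166 1.0852] [ 0.709  -0.6991  0.0679 -0.0634] [[393.7143   0.     277.4696]
 [  0.     393.7143 198.0091]
 [  0.       0.       1.    ]]
{'time': 0.1, 'joints': array([ 0.9913,  0.1047,  0.0966,  1.5639, -0.    ,  1.3531]), 'qd': array([-0.0006, -0.0011,  0.0013,  0.0001, -0.0006,  0.0011]), 'effort': array([  0.007 , -55.821 ,  50.4718,   0.0131,  -0.0003,   0.    ]), 'ee_pos': array([0.2122, 0.5609, 0.2306]), 'ee_rot': array([ 0.1799,  0.9837, -0.0006, -0.0002]), 'wrist_force': array([-0.1133, -0.4533, -0.2152]), 'ft_torque': array([-0.0209, -0.0217, -0.0187]), 'grasp_force': 0.0, 'width': 0.9980212220430139}
```

View pics/scene0.png

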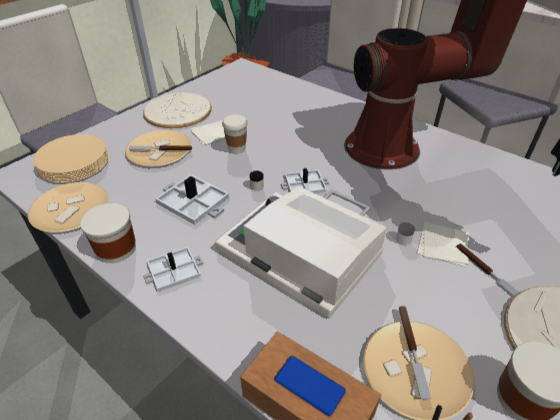

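View pics/top0.png

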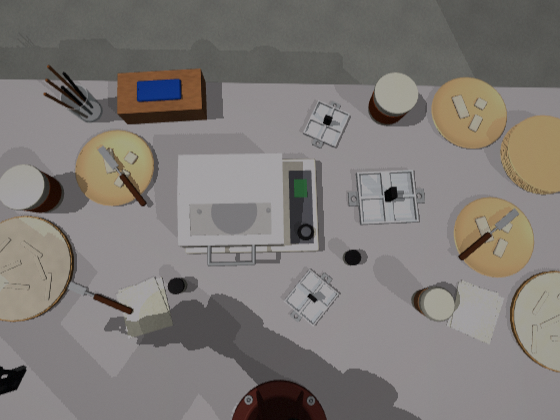

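The scene view shows the mixer at about (300,245), the handle bar behind it near (345,205), and pots at (257,180) and (406,233). The top view shows the mixer at (240,205), the handle at (231,255), the start button at (306,232), and pots at (353,257) and (177,286).

Carrier candidates in top: (387,197), which is the largest and so the one meant, plus small ones at (326,124) and (313,297). Pot candidates: (353,257) and (177,286). Cups: (435,303), (394,97) and (30,190), all to be avoided.

```bash
cat >> h.py <<'E'
from scipy.spatial.transform import Rotation as R
_cap=cap
def cap(n,f=None):
    d=_cap(n,f); d["rotation"]=R.from_quat(d["rotation"]).as_matrix(); return d
def load(f):
    d=dict(np.load(f)); d["rotation"]=R.from_quat(d["rotation"]).as_matrix() if d["rotation"].size==4 else d["rotation"]; return d
E
python3 - <<'E'
from h import *
np.set_printoptions(precision=4,suppress=True)
t=load("top0.npz"); s=load("scene0.npz")
print(t["rotation"],proj(t,[0,0,0]),proj(s,[0,0,0]))
for n,a,b in [("carrier post?",(390,194),(190,187)),("potA",(353,256),(257,176)),("potB",(177,285),(406,228)),("handle",(231,255),(345,207)),("button",(306,232),(270,203))]:
    print(n,tri(t,a,s,b))
ti=cv2.cvtColor(t["image"],cv2.COLOR_RGB2BGR); si=cv2.cvtColor(s["image"],cv2.COLOR_RGB2BGR)
a=cv2.resize(ti[140:300,165:435],None,fx=2.9,fy=2.9,interpolation=cv2.INTER_CUBIC); cv2.imwrite("pics/ct.png",a)
b=cv2.resize(si[150:310,150:420],None,fx=2.9,fy=2.9,interpolation=cv2.INTER_CUBIC); cv2.imwrite("pics/cs.png",b)
E
```

```text
[[ 0.0134 -0.9826  0.185 ]
 [-0.9999 -0.0146 -0.005 ]
 [ 0.0076 -0.1849 -0.9827]] [278.6439 432.7341] [381.487 146.989]
carrier post? (array([ 0.6082, -0.2906,  0.0518]), np.float64(0.00071813532189411))
potA (array([ 0.4402, -0.1859,  0.0444]), np.float64(0.00689493882918356))
potB (array([0.3609, 0.2688, 0.0454]), np.float64(0.004100854044725866))
handle (array([0.4383, 0.1259, 0.0917]), np.float64(0.0006926830687786895))
button (array([ 0.5058, -0.0689,  0.0432]), np.float64(0.007895916574662164))
```

View pics/ct.png

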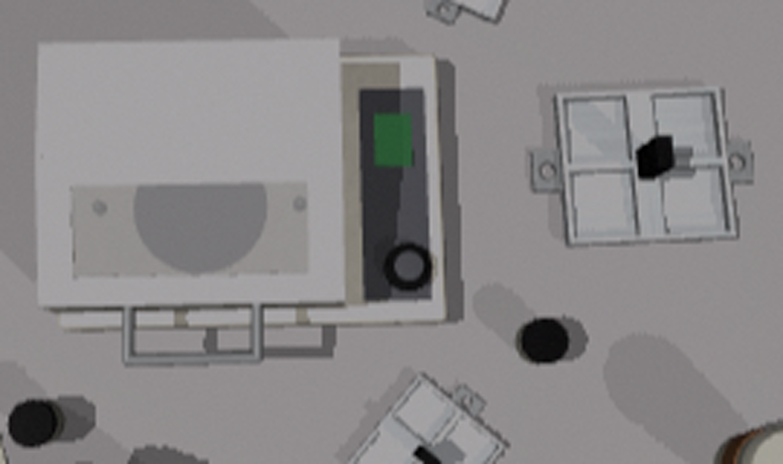

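View pics/cs.png

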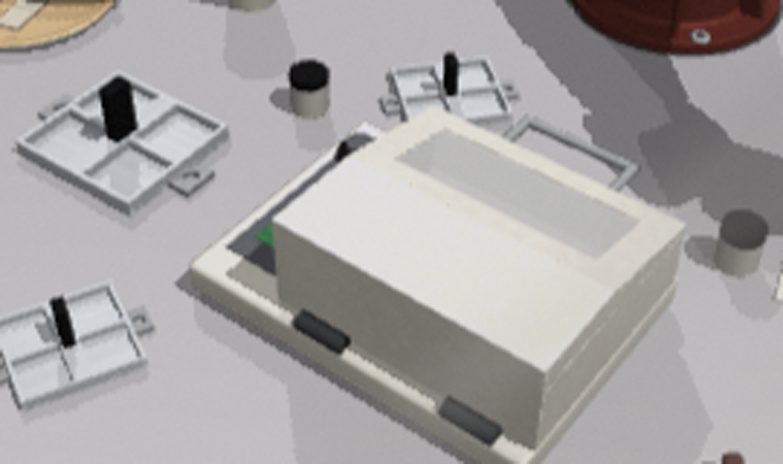

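Run:
```python
from h import *
np.set_printoptions(precision=4,suppress=True)
t=load("top0.npz"); s=load("scene0.npz")
c=lambda u,v:(165+u/2.9,140+v/2.9); k=lambda u,v:(150+u/2.9,150+v/2.9)
print("handle L/R",tri(t,c(127,361),s,k(634,171)),tri(t,c(260,357),s,k(523,121)),tri(t,c(193.5,359),s,k(578,146)))
L,Rr=onz(t,*c(100,208),.058),onz(t,*c(300,203),.058); print("pegs",L,Rr,(L+Rr)/2,np.linalg.norm(L-Rr)); d=L-Rr; print("yaw of y",np.arctan2(d[1],d[0])-np.pi/2)
for n,p in [("frontright",(445,319)),("backright",(437,57)),("frontleft",(62,325))]: print(n,onz(t,*c(*p),.04))
print("button",onz(t,*c(409,266),.055),tri(t,c(409,266),s,k(352,146)))
print("post top",tri(t,c(654,158),s,k(119,84)))
e1,e2=onz(t,*c(547,169),.008),onz(t,*c(737,161),.008); print("ears",e1,e2,(e1+e2)/2,np.linalg.norm(e1-e2),np.arctan2(*(e1-e2)[1::-1])-np.pi/2)
print("potA",tri(t,c(545,340),s,k(310,74)),"potB",tri(t,c(34,422),s,k(743,229)))
m=cv2.inRange(t["image"],(0,0,0),(45,45,45))
n,l,st,ce=cv2.connectedComponentsWithStats(m)
for i in range(1,n):
    if st[i,4]>40: print(st[i],ce[i],onz(t,*ce[i],.048))
for n,p,q in [("coffee",(436,303),(235,122))]: print(n,tri(t,p,s,q))
```

```text
handle L/R (array([0.4136, 0.1799, 0.0984]), np.float64(0.0025602261843945145)) (array([0.419 , 0.0658, 0.0997]), np.float64(0.00036517865413733546)) (array([0.4161, 0.1232, 0.0985]), np.float64(0.00211187640489128))
pegs [0.5515 0.2162 0.058 ] [0.5588 0.0347 0.058 ] [0.5552 0.1255 0.058 ] 0.18164164282960785
yaw of y 0.03989613018104765
frontright [ 0.4568 -0.0987  0.04  ]
backright [ 0.7037 -0.0926  0.04  ]
frontleft [0.4466 0.2487 0.04  ]
button [ 0.5031 -0.0648  0.055 ] (array([ 0.5046, -0.0668,  0.0535]), np.float64(0.004631553473872734))
post top (array([ 0.6022, -0.2849,  0.0798]), np.float64(0.0037556052164000597))
ears [ 0.6031 -0.2012  0.008 ] [ 0.6137 -0.3848  0.008 ] [ 0.6084 -0.293   0.008 ] 0.18387755867865516 0.05751527027128356
potA (array([ 0.4377, -0.1868,  0.044 ]), np.float64(0.004291576867503558)) potB (array([0.3597, 0.27  , 0.0417]), np.float64(0.003328997711858793))
[ 49  67  37  34 192] [70.5156 84.5   ] [0.9105 0.5997 0.048 ]
[120  72  87  52 880] [168.9239 112.558 ] [0.8312 0.3172 0.048 ]
[ 48  80  35  26 152] [67.3092 93.6513] [0.8827 0.6056 0.048 ]
[46 94
[... 303 characters left out ...]
2 0.3958 0.048 ]
[385 187  12  14 139] [390.6403 193.8777] [ 0.609  -0.2932  0.048 ]
[294 221  20  19 190] [302.6895 230.5158] [ 0.5068 -0.0565  0.048 ]
[459 233  29  27  49] [471.9796 245.2449] [ 0.4743 -0.5022  0.048 ]
[ 65 236   9  46  66] [ 71.0455 260.2879] [0.421  0.5443 0.048 ]
[345 250  16  15 197] [352.4061 257.0254] [ 0.4393 -0.1865  0.048 ]
[168 278  18  16 215] [176.2279 285.507 ] [0.3607 0.2682 0.048 ]
[ 96 294  37  20  67] [113.4328 301.5075] [0.3188 0.4254 0.048 ]
[  0 366  26  29 481] [ 10.7859 378.9584] [0.1314 0.66   0.048 ]
[ 247  380   78   40 2015] [280.933  401.6809] [ 0.0871 -0.004   0.048 ]
coffee (array([ 0.3297, -0.3735,  0.1087]), np.float64(0.0011058492982789793))
```

```bash
cat >> h.py <<'E'
import json
def plan(wps,start=None,step=.04):
    """wps: (x,y,z,a[,n]); a = world heading of tool y. Prints 5-row calls relative to each call's start."""
    if start is None:
        st=readout.state(); q=R.from_quat(st["ee_rot"]).as_matrix(); start=(*st["ee_pos"],np.arctan2(q[1,1],q[0,1]))
    cur=np.array(start,float); pts=[]
    for w in wps:
        t=np.array(w[:4],float); n=max(int(np.ceil(np.linalg.norm(t[:3]-cur[:3])/step)),int(np.ceil(abs(t[3]-cur[3])/.115)),w[4] if len(w)>4 else 1)
        pts+=[cur+(t-cur)*(i+1)/n for i in range(n)]; cur=t
    while len(pts)%5: pts.append(pts[-1])
    b=np.array(start,float)
    for i in range(0,len(pts),5):
        a=b[3]; A=np.array([[-np.sin(a),np.cos(a),0],[np.cos(a),np.sin(a),0],[0,0,-1]])
        c=pts[i:i+5]
        print(json.dumps({"slide":[[round(float(v),1) for v in A@(p[:3]-b[:3])*100] for p in c],"yaw":[round(float(a-p[3]),2) for p in c]})); b=c[-1]
E
python3 - <<'E'
from h import *
plan([(.4165,.124,.17,.035,15)])
E
```

```text
{"slide": [[-2.3, -2.2, 0.4], [-4.6, -4.5, 0.8], [-6.9, -6.7, 1.2], [-9.2, -9.0, 1.6], [-11.5, -11.2, 2.0]], "yaw": [0.08, 0.16, 0.23, 0.31, 0.39]}
{"slide": [[-3.0, -1.2, 0.4], [-6.0, -2.4, 0.8], [-9.0, -3.6, 1.2], [-11.9, -4.8, 1.6], [-14.9, -6.0, 2.0]], "yaw": [0.08, 0.16, 0.23, 0.31, 0.39]}
{"slide": [[-3.2, 0.0, 0.4], [-6.4, 0.1, 0.8], [-9.6, 0.1, 1.2], [-12.9, 0.1, 1.6], [-16.1, 0.2, 2.0]], "yaw": [0.08, 0.16, 0.23, 0.31, 0.39]}
```

Emit:
servo_tool([
  [-2.3, -2.2, 0.4],
  [-4.6, -4.5, 0.8],
  [-6.9, -6.7, 1.2],
  [-9.2, -9.0, 1.6],
  [-11.5, -11.2, 2.0],
], yaw=[0.08, 0.16, 0.23, 0.31, 0.39], jaw=0.6, grip_force=40)

```text
time: 0.52
ee_pos: [0.2803, 0.4143, 0.2107]
ee_rot: [0.369, 0.93, -0.0, -0.0]
wrist_force: [0.4, 0.2, 0.6]
width: 0.4
grasp_force: 0.0
```

Emit:
servo_tool([
  [-3.0, -1.2, 0.4],
  [-6.0, -2.4, 0.8],
  [-9.0, -3.6, 1.2],
  [-11.9, -4.8, 1.6],
  [-14.9, -6.0, 2.0],
], yaw=[0.08, 0.16, 0.23, 0.31, 0.39])

```text
time: 0.93
ee_pos: [0.3483, 0.2688, 0.1909]
ee_rot: [0.542, 0.84, -0.0, -0.0]
wrist_force: [0.1, 0.7, -0.1]
width: 0.398
grasp_force: 0.0
```

Emit:
servo_tool([
  [-3.2, 0, 0.4],
  [-6.4, 0.1, 0.8],
  [-9.6, 0.1, 1.2],
  [-12.9, 0.1, 1.6],
  [-16.1, 0.2, 2.0],
], yaw=[0.08, 0.16, 0.23, 0.31, 0.39])

```text
time: 1.35
ee_pos: [0.4171, 0.123, 0.1709]
ee_rot: [0.695, 0.719, -0.0, -0.0]
wrist_force: [1.2, 0.9, 0.4]
width: 0.401
grasp_force: 0.0
```

Emit:
servo_tool([
  [0, 0, 3],
  [0, 0, 6],
  [0, 0, 9],
  [0, 0, 9],
  [0, 0, 9],
], yaw=[0, 0, 0, 0, 0])

```text
time: 1.77
ee_pos: [0.4155, 0.1246, 0.0804]
ee_rot: [0.693, 0.721, -0.001, -0.001]
wrist_force: [0.8, -0.4, 0.7]
width: 0.4
grasp_force: 0.0
```

Emit:
servo_tool([
  [0, 0, 0],
  [0, 0, 0],
  [0, 0, 0],
  [0, 0, 0],
  [0, 0, 0],
], yaw=[0, 0, 0, 0, 0], jaw=1, grip_force=40)

```text
time: 2.18
ee_pos: [0.416, 0.1246, 0.0834]
ee_rot: [0.693, 0.721, -0.001, -0.0]
wrist_force: [-14.0, -1.7, 10.1]
width: 0.099
grasp_force: 39.5
```

Run:
```python
from h import *
p0=np.arctan2(60,270);r_=.27659
f=lambda t:np.array([.27-r_*np.cos(t+p0),-(r_*np.sin(t+p0)-.06)])*100
ts=np.linspace(0,1.4,16)
for k in range(3): print([[0]+list(np.round(f(t)-f(ts[5*k]),1)) for t in ts[5*k+1:5*k+6]])
```

```text
[[0, np.float64(0.7), np.float64(-2.5)], [0, np.float64(1.6), np.float64(-4.9)], [0, np.float64(2.7), np.float64(-7.2)], [0, np.float64(4.0), np.float64(-9.4)], [0, np.float64(5.6), np.float64(-11.5)]]
[[0, np.float64(1.7), np.float64(-1.9)], [0, np.float64(3.6), np.float64(-3.7)], [0, np.float64(5.7), np.float64(-5.2)], [0, np.float64(7.9), np.float64(-6.6)], [0, np.float64(10.2), np.float64(-7.8)]]
[[0, np.float64(2.4), np.float64(-0.9)], [0, np.float64(4.9), np.float64(-1.6)], [0, np.float64(7.4), np.float64(-2.1)], [0, np.float64(10.0), np.float64(-2.4)], [0, np.float64(12.6), np.float64(-2.4)]]
```

Bar gripped (width 0.099, about 8–10 mm). I'll follow the arc.

Emit:
servo_tool([
  [0, 0.7, -2.5],
  [0, 1.6, -4.9],
  [0, 2.7, -7.2],
  [0, 4.0, -9.4],
  [0, 5.6, -11.5],
], yaw=[0, 0, 0, 0, 0])

```text
time: 2.6
ee_pos: [0.4709, 0.1264, 0.1994]
ee_rot: [0.693, 0.721, -0.002, -0.001]
wrist_force: [-15.5, -5.5, 8.5]
width: 0.095
grasp_force: 40.1
```

Emit:
servo_tool([
  [0, 1.7, -1.9],
  [0, 3.6, -3.7],
  [0, 5.7, -5.2],
  [0, 7.9, -6.6],
  [0, 10.2, -7.8],
], yaw=[0, 0, 0, 0, 0])

```text
time: 3.02
ee_pos: [0.5759, 0.13, 0.2791]
ee_rot: [0.693, 0.721, 0.001, 0.002]
wrist_force: [-5.3, -4.6, 8.8]
width: 0.099
grasp_force: 41.2
```

Emit:
servo_tool([
  [0, 2.4, -0.9],
  [0, 4.9, -1.6],
  [0, 7.4, -2.1],
  [0, 10.0, -2.4],
  [0, 12.6, -2.4],
], yaw=[0, 0, 0, 0, 0])

```text
time: 3.43
ee_pos: [0.7024, 0.1343, 0.3017]
ee_rot: [0.693, 0.72, 0.001, 0.003]
wrist_force: [0.5, -8.4, 3.2]
width: 0.1
grasp_force: 40.8
```

Emit:
servo_tool([
  [0, 0, 0],
  [0, 0, 0],
  [0, 0, 0],
  [0, 0, 0],
  [0, 0, 0],
], yaw=[0, 0, 0, 0, 0], jaw=0.3)

```text
time: 3.85
ee_pos: [0.7001, 0.136, 0.3002]
ee_rot: [0.693, 0.721, 0.001, 0.001]
wrist_force: [0.0, -0.2, 0.3]
width: 0.696
grasp_force: 0.0
```

Emit:
servo_tool([
  [0, 0, -2],
  [0, 0, -5],
  [0, -4, -5],
  [0, -8, -5],
  [0, -12, -5],
], yaw=[0, 0, 0, 0, 0])

```text
time: 4.27
ee_pos: [0.6129, 0.1321, 0.3499]
ee_rot: [0.693, 0.721, 0.001, 0.001]
wrist_force: [-0.1, -0.2, 0.6]
width: 0.7
grasp_force: 0.0
```

Run:
```python
from h import *
plan([(.60,-.2,.34,.05),(.50,-.30,.34,.05)])
```

```text
{"slide": [[-3.7, -0.3, 0.1], [-7.4, -0.6, 0.2], [-11.0, -0.9, 0.3], [-14.7, -1.1, 0.4], [-18.4, -1.4, 0.6]], "yaw": [-0.0, -0.0, -0.0, -0.0, -0.01]}
{"slide": [[-3.7, -0.3, 0.1], [-7.4, -0.6, 0.2], [-11.0, -0.9, 0.3], [-14.7, -1.2, 0.4], [-17.1, -3.8, 0.4]], "yaw": [-0.0, -0.0, -0.0, -0.0, -0.0]}
{"slide": [[-2.4, -2.6, 0.0], [-4.7, -5.2, 0.0], [-7.1, -7.9, 0.0], [-7.1, -7.9, 0.0], [-7.1, -7.9, 0.0]], "yaw": [0.0, 0.0, 0.0, 0.0, 0.0]}
```

Emit:
servo_tool([
  [-3.5, 0, 0],
  [-7, 0, 0],
  [-11, 0, 0],
  [-15, 0, 0],
  [-19, 0, 0],
], yaw=[0, 0, 0, 0, 0])

```text
time: 4.68
ee_pos: [0.6185, -0.0588, 0.3509]
ee_rot: [0.693, 0.721, 0.001, 0.001]
wrist_force: [1.3, 0.9, 0.5]
width: 0.699
grasp_force: 0.0
```

Emit:
servo_tool([
  [-3.5, 0, 0],
  [-7, -3, 0],
  [-10, -6, 0],
  [-13, -9, 0],
  [-16, -12, 0],
], yaw=[0, 0, 0, 0, 0])

```text
time: 5.1
ee_pos: [0.5085, -0.2179, 0.3501]
ee_rot: [0.693, 0.721, 0.0, 0.001]
wrist_force: [1.1, -1.2, 0.8]
width: 0.696
grasp_force: 0.0
```

Emit:
servo_tool([
  [-3, -3, 0],
  [-4, -5, 0],
  [-4, -5, 0],
  [-4, -5, 0],
  [-4, -5, 0],
], yaw=[0, 0, 0, 0, 0])

```text
time: 5.52
ee_pos: [0.4621, -0.2586, 0.3501]
ee_rot: [0.693, 0.721, 0.0, 0.001]
wrist_force: [-0.1, 0.1, -0.1]
width: 0.7
grasp_force: 0.0
```

Run:
```python
from h import *
print(readout.state()["ee_pos"],readout.state()["joints"])
for n in("scene","top"):
    d=cap(n); np.savez(n+"1.npz",**d)
t=load("top1.npz"); s=load("scene1.npz")
T=cv2.cvtColor(t["image"],cv2.COLOR_RGB2BGR)[130:310,150:430]; S=cv2.cvtColor(s["image"],cv2.COLOR_RGB2BGR)[130:330,150:430]
cv2.imwrite("pics/t1.png",cv2.resize(T,None,fx=2.8,fy=2.8,interpolation=cv2.INTER_CUBIC))
cv2.imwrite("pics/s1.png",cv2.resize(S,None,fx=2.8,fy=2.8,interpolation=cv2.INTER_CUBIC))
```

```text
[ 0.46211422 -0.25863356  0.35013952] [-7.57738003e-01 -4.80063410e-02  1.61743425e-01  1.77913181e+00
  4.36633866e-04  7.74040397e-01]
```

View pics/t1.png

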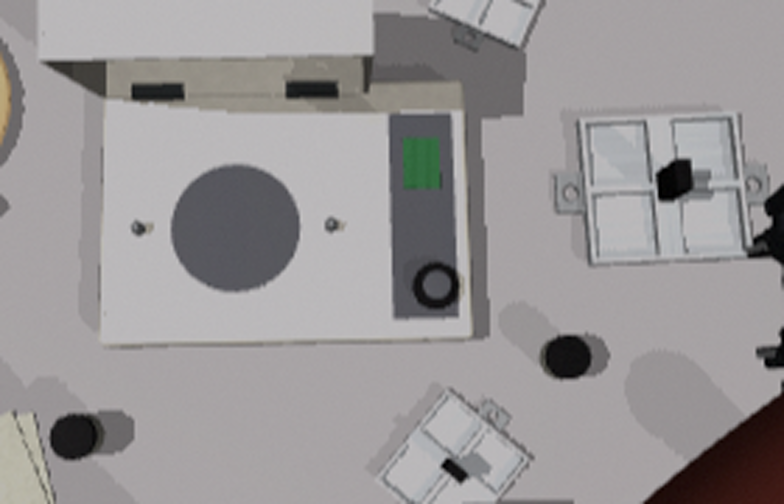

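View pics/s1.png

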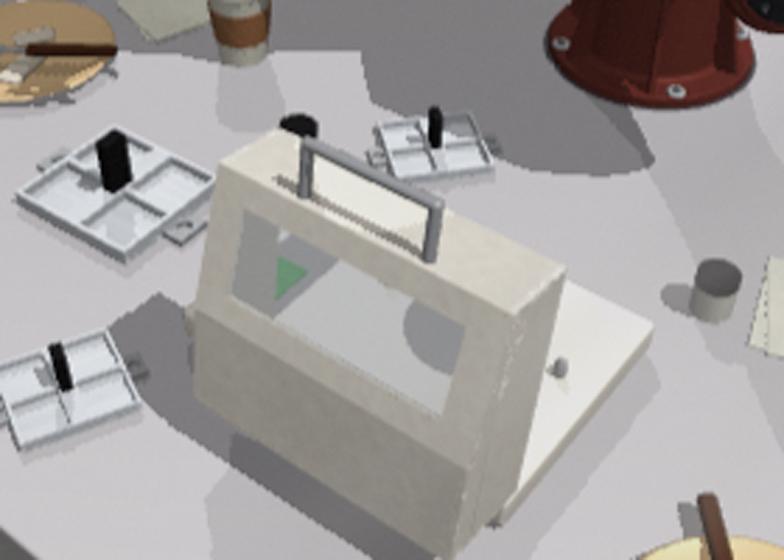

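The hood stands open. In the crop t1 the peg tips are at about (138,229) and (331,225), the disc at (235,228), the carrier post at (675,180), the ear holes at (571,191) and (755,183), and the pots at (567,357) and (75,437). None of the pots has moved.

Run:
```python
from h import *
np.set_printoptions(precision=4,suppress=True)
t=load("top1.npz"); s=load("scene1.npz")
c=lambda u,v:(150+u/2.8,130+v/2.8); k=lambda u,v:(150+u/2.8,130+v/2.8)
print("pegL",tri(t,c(138,229),s,k(560,363)))
L,Q=onz(t,*c(138,229),.058),onz(t,*c(331,225),.058); print(L,Q,(L+Q)/2,np.linalg.norm(L-Q),np.arctan2(*(L-Q)[1::-1])-np.pi/2)
print("disc",onz(t,*c(235.5,228),.04))
for p in[(101,344),(471,337),(463,112)]:print("deck",onz(t,*c(*p),.04))
for z in(.01,.018):
    e1,e2=onz(t,*c(571,191),z),onz(t,*c(755,183),z);print("ears",(e1+e2)/2,np.linalg.norm(e1-e2),np.arctan2(*(e1-e2)[1::-1])-np.pi/2)
print("ear scene",onz(s,*k(183,226),.01),onz(s,*k(52,161),.01))
print("post",tri(t,c(674,180),s,k(115,160)))
plan([(.608,-.292,.16,.057),(.608,-.292,.042,.057)])
```

```text
pegL (array([0.5519, 0.2188, 0.0511]), np.float64(0.0017528775112088944))
[0.5514 0.2167 0.058 ] [0.5578 0.0353 0.058 ] [0.5546 0.126  0.058 ] 0.18152127555095054 0.035561857112338835
disc [0.5564 0.127  0.04  ]
deck [0.4445 0.2494 0.04  ]
deck [ 0.4558 -0.0981  0.04  ]
deck [ 0.6743 -0.0915  0.04  ]
ears [ 0.6084 -0.2936  0.01  ] 0.18412710448229988 0.058904900440686525
ears [ 0.6068 -0.2913  0.018 ] 0.18275711150588034 0.0589049004406863
ear scene [ 0.6039 -0.1969  0.01  ] [ 0.6198 -0.3835  0.01  ]
post (array([ 0.6064, -0.2912,  0.0506]), np.float64(0.0032800716195109138))
{"slide": [[-0.6, 2.1, 2.7], [-1.1, 4.1, 5.4], [-1.7, 6.2, 8.1], [-2.3, 8.2, 10.8], [-2.8, 10.3, 13.6]], "yaw": [-0.0, -0.0, -0.01, -0.01, -0.01]}
{"slide": [[-0.6, 2.0, 2.7], [-1.2, 4.1, 5.4], [-1.2, 4.1, 9.4], [-1.2, 4.1, 13.3], [-1.2, 4.1, 17.2]], "yaw": [-0.0, -0.0, -0.0, -0.0, -0.0]}
```

Emit:
servo_tool([
  [-0.6, 2.1, 2.7],
  [-1.1, 4.1, 5.4],
  [-1.7, 6.2, 8.1],
  [-2.3, 8.2, 10.8],
  [-2.8, 10.3, 13.6],
], yaw=[0, -0.01, -0.01, -0.01, -0.02])

```text
time: 6.03
ee_pos: [0.5678, -0.2823, 0.2121]
ee_rot: [0.685, 0.728, 0.0, 0.0]
wrist_force: [0.3, -0.6, 0.2]
width: 0.701
grasp_force: 0.0
```

Emit:
servo_tool([
  [-0.6, 2.0, 2.7],
  [-1.2, 4.1, 5.4],
  [-1.2, 4.1, 9.4],
  [-1.2, 4.1, 13.3],
  [-1.2, 4.1, 17.2],
], yaw=[0, 0, 0, 0, 0])

```text
time: 6.45
ee_pos: [0.6087, -0.2912, 0.0392]
ee_rot: [0.685, 0.728, 0.0, -0.0]
wrist_force: [0.4, 0.2, 0.2]
width: 0.696
grasp_force: 0.0
```

Emit:
servo_tool([
  [0, 0, 0],
  [0, 0, 0],
  [0, 0, 0],
  [0, 0, 0],
  [0, 0, 0],
], yaw=[0, 0, 0, 0, 0], jaw=1, grip_force=50)

```text
time: 6.87
ee_pos: [0.6092, -0.2936, 0.0444]
ee_rot: [0.686, 0.728, 0.0, 0.002]
wrist_force: [-0.0, -1.4, -2.6]
width: 0.348
grasp_force: 51.5
```

Run:
```python
from h import *
plan([(.608,-.292,.17,.06,5)])
plan([(.555,.1265,.17,.035,15)],start=(.608,-.292,.17,.06))
```

```text
{"slide": [[0.0, -0.0, -2.5], [0.1, -0.0, -5.0], [0.1, -0.1, -7.5], [0.1, -0.1, -10.0], [0.2, -0.1, -12.6]], "yaw": [-0.0, -0.0, -0.0, -0.0, -0.0]}
{"slide": [[2.8, -0.2, 0.0], [5.6, -0.4, 0.0], [8.4, -0.6, 0.0], [11.2, -0.7, 0.0], [14.0, -0.9, 0.0]], "yaw": [0.0, 0.0, 0.0, 0.01, 0.01]}
{"slide": [[2.8, -0.2, 0.0], [5.6, -0.4, 0.0], [8.4, -0.6, 0.0], [11.2, -0.8, 0.0], [14.0, -1.0, 0.0]], "yaw": [0.0, 0.0, 0.0, 0.01, 0.01]}
{"slide": [[2.8, -0.2, 0.0], [5.6, -0.5, 0.0], [8.4, -0.7, 0.0], [11.2, -0.9, 0.0], [14.0, -1.2, 0.0]], "yaw": [0.0, 0.0, 0.01, 0.01, 0.01]}
```

Emit:
servo_tool([
  [0, 0, -2.5],
  [0, 0, -5],
  [0, 0, -7.5],
  [0, 0, -10],
  [0, 0, -12.5],
], yaw=[0, 0, 0, 0, 0])

```text
time: 7.28
ee_pos: [0.6081, -0.293, 0.1695]
ee_rot: [0.686, 0.728, 0.0, 0.001]
wrist_force: [0.8, -0.4, -3.7]
width: 0.348
grasp_force: 51.5
```

Emit:
servo_tool([
  [2.8, -0.2, 0.0],
  [5.6, -0.4, 0.0],
  [8.4, -0.6, 0.0],
  [11.2, -0.7, 0.0],
  [14.0, -0.9, 0.0],
], yaw=[0, 0, 0, 0.01, 0.01])

```text
time: 7.7
ee_pos: [0.5908, -0.1527, 0.1683]
ee_rot: [0.69, 0.724, 0.0, 0.001]
wrist_force: [1.0, -0.1, -3.0]
width: 0.344
grasp_force: 51.5
```

Emit:
servo_tool([
  [2.8, -0.2, 0.0],
  [5.6, -0.4, 0.0],
  [8.4, -0.6, 0.0],
  [11.2, -0.8, 0.0],
  [14.0, -1.0, 0.0],
], yaw=[0, 0, 0, 0.01, 0.01])

```text
time: 8.12
ee_pos: [0.5739, -0.0131, 0.1683]
ee_rot: [0.693, 0.721, 0.001, 0.001]
wrist_force: [-0.2, -0.9, -3.1]
width: 0.343
grasp_force: 51.5
```

Emit:
servo_tool([
  [2.8, -0.2, 0.0],
  [5.6, -0.5, 0.0],
  [8.4, -0.7, 0.0],
  [11.2, -0.9, 0.0],
  [14.0, -1.2, 0.0],
], yaw=[0, 0, 0.01, 0.01, 0.01])

```text
time: 8.53
ee_pos: [0.5566, 0.1265, 0.1684]
ee_rot: [0.697, 0.717, 0.001, 0.001]
wrist_force: [0.0, 0.4, -3.6]
width: 0.345
grasp_force: 51.5
```

Emit:
servo_tool([
  [0, 0, 2],
  [0, 0, 3],
  [0, 0, 4],
  [0, 0, 4],
  [0, 0, 4],
], yaw=[0, 0, 0, 0, 0])

```text
time: 8.95
ee_pos: [0.5561, 0.1244, 0.1264]
ee_rot: [0.697, 0.717, -0.0, -0.0]
wrist_force: [-0.1, 0.5, -3.0]
width: 0.346
grasp_force: 51.3
```

Run:
```python
from h import *
print(readout.state()["ee_pos"],readout.state()["width"])
d=cap("top"); np.savez("top2.npz",**d); s=cap("scene"); np.savez("scene2.npz",**s)
T=cv2.cvtColor(d["image"],cv2.COLOR_RGB2BGR)[130:290,160:320]; S=cv2.cvtColor(s["image"],cv2.COLOR_RGB2BGR)[150:310,220:380]
cv2.imwrite("pics/t2.png",cv2.resize(np.hstack([T,S]),None,fx=2.5,fy=2.5,interpolation=cv2.INTER_CUBIC))
```

```text
[0.55606207 0.12435074 0.12636323] 0.34574245763885797
```

View pics/t2.png

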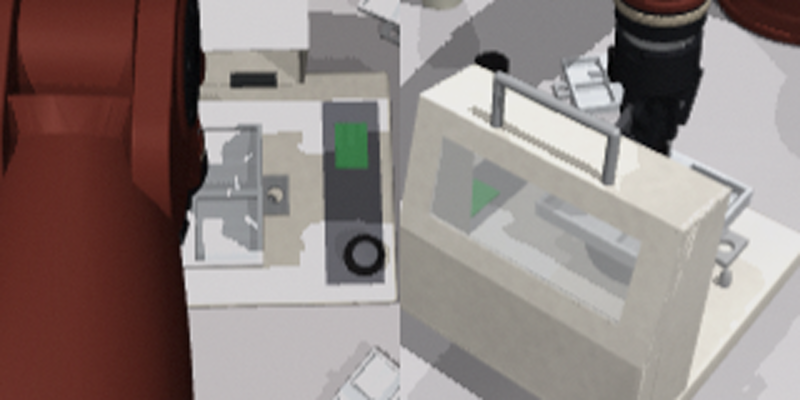

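The scene half shows the left ear hole at (733,246) above its peg at (725,275). The top half shows the right ear hole at (275,195).

Run:
```python
from h import *
np.set_printoptions(precision=4,suppress=True)
t=load("top2.npz"); s=load("scene2.npz")
S=cv2.cvtColor(s["image"],cv2.COLOR_RGB2BGR)[232:274,330:372]; T=cv2.cvtColor(t["image"],cv2.COLOR_RGB2BGR)[187:229,250:292]
cv2.imwrite("pics/t3.png",cv2.resize(np.hstack([T,S]),None,fx=9,fy=9,interpolation=cv2.INTER_CUBIC))
print(onz(t,270,208,.09),onz(s,353.2,248.4,.09))
for p in [(.5514,.2167,.06),(.5578,.0353,.06)]: print(proj(t,p),proj(s,p))
```

```text
[0.559  0.0303 0.09  ] [0.5487 0.2218 0.09  ]
[199.1495 211.6548] [349.4035 256.6039]
[268.2056 210.244 ] [288.9343 225.0301]
```

View pics/t3.png

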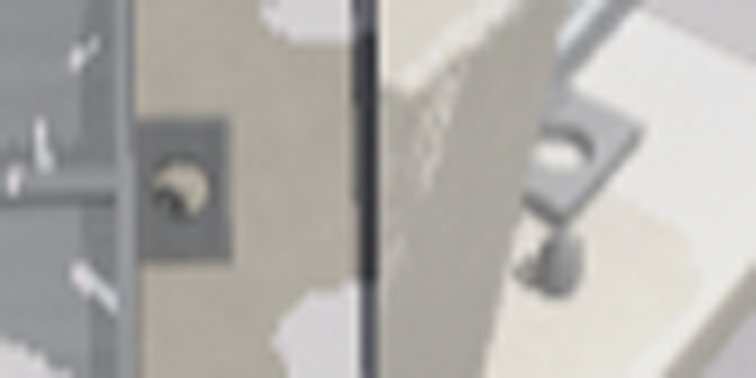

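Run:
```python
from h import *
np.set_printoptions(precision=4,suppress=True)
t=load("top2.npz"); s=load("scene2.npz")
for z in(.082,.086,.09,.095): 
    a,b=onz(t,270.1,207.9,z),onz(s,350.4,248.7,z); print(z,a,b,np.linalg.norm(a-b),(a+b)/2)
for z in (.056,.06): print("pegL scene",onz(s,350.6,258.2,z))
print("pegR in hole",onz(t,269.3,209.3,.06))
```

```text
0.082 [0.5606 0.0301 0.082 ] [0.5468 0.2138 0.082 ] 0.1841967338083634 [0.5537 0.122  0.082 ]
0.086 [0.5599 0.0301 0.086 ] [0.5503 0.2155 0.086 ] 0.18570176585276174 [0.5551 0.1228 0.086 ]
0.09 [0.5593 0.03   0.09  ] [0.5537 0.2172 0.09  ] 0.18730158988426168 [0.5565 0.1236 0.09  ]
0.095 [0.5585 0.0299 0.095 ] [0.5581 0.2194 0.095 ] 0.18943099884158318 [0.5583 0.1247 0.095 ]
pegL scene [0.5506 0.2201 0.056 ]
pegL scene [0.5539 0.2217 0.06  ]
pegR in hole [0.5604 0.0325 0.06  ]
```

Emit:
servo_tool([
  [0.35, 0, 0],
  [0.35, 0, 1],
  [0.35, 0, 2],
  [0.35, 0, 2.4],
  [0.35, 0, 2.8],
], yaw=[-0.01, -0.01, -0.01, -0.01, -0.01])

```text
time: 9.47
ee_pos: [0.5553, 0.1287, 0.097]
ee_rot: [0.693, 0.721, -0.001, -0.001]
wrist_force: [0.5, 0.3, -3.3]
width: 0.342
grasp_force: 51.4
```

Emit:
servo_tool([
  [0, 0, 0.2],
  [0, 0, 0.5],
  [0, 0, 0.8],
  [0, 0, 0.8],
  [0, 0, 0.8],
], yaw=[0, 0, 0, 0, 0])

```text
time: 9.88
ee_pos: [0.5561, 0.1287, 0.0904]
ee_rot: [0.693, 0.721, 0.0, -0.0]
wrist_force: [0.2, 1.2, -3.4]
width: 0.341
grasp_force: 51.4
```

Emit:
servo_tool([
  [0, 0, 0.2],
  [0, 0, 0.4],
  [0, 0, 0.6],
  [0, 0, 0.8],
  [0, 0, 0.8],
], yaw=[0, 0, 0, 0, 0])

```text
time: 10.3
ee_pos: [0.5561, 0.1287, 0.0822]
ee_rot: [0.693, 0.721, 0.0, -0.0]
wrist_force: [-0.4, 0.3, -3.3]
width: 0.347
grasp_force: 51.5
```

Emit:
servo_tool([
  [0, 0, 0.1],
  [0, 0, 0.2],
  [0, 0, 0.3],
  [0, 0, 0.4],
  [0, 0, 0.4],
], yaw=[0, 0, 0, 0, 0])

```text
time: 10.72
ee_pos: [0.5562, 0.1286, 0.0818]
ee_rot: [0.693, 0.721, 0.0, 0.001]
wrist_force: [-13.6, -3.0, 24.2]
width: 0.344
grasp_force: 54.7
```

Emit:
servo_tool([
  [0, 0, -0.3],
  [0, 0, -0.3],
  [0, 0, -0.3],
  [0, 0, -0.3],
  [0, 0, -0.3],
], yaw=[0, 0, 0, 0, 0], jaw=0.3)

```text
time: 11.13
ee_pos: [0.556, 0.1287, 0.0812]
ee_rot: [0.693, 0.721, -0.0, -0.0]
wrist_force: [0.4, 0.1, -0.2]
width: 0.699
grasp_force: 0.0
```

Emit:
servo_tool([
  [0, 0, -3],
  [0, 0, -7],
  [0, 0, -11],
  [0, 0, -15],
  [0, 0, -18],
], yaw=[0, 0, 0, 0, 0])

```text
time: 11.55
ee_pos: [0.5564, 0.1287, 0.2649]
ee_rot: [0.693, 0.721, 0.001, 0.001]
wrist_force: [0.6, 0.6, 0.6]
width: 0.696
grasp_force: 0.0
```

Emit:
servo_tool([
  [-4, -2, 0],
  [-8, -4, 0],
  [-12, -6, 0],
  [-16, -8, 0],
  [-20, -10, 0],
], yaw=[0, 0, 0, 0, 0])

```text
time: 11.97
ee_pos: [0.4693, -0.0624, 0.2613]
ee_rot: [0.693, 0.721, 0.0, 0.0]
wrist_force: [-0.0, -1.2, -0.2]
width: 0.698
grasp_force: 0.0
```

Emit:
servo_tool([
  [-4, 0, 0],
  [-8, 0, 0],
  [-12, 0, 0],
  [-16, 0, 0],
  [-16, 0, 0],
], yaw=[0, 0, 0, 0, 0])

```text
time: 12.38
ee_pos: [0.4759, -0.227, 0.2601]
ee_rot: [0.695, 0.719, -0.001, 0.0]
wrist_force: [-0.7, 1.0, 1.3]
width: 0.699
grasp_force: 0.0
```

Run:
```python
from h import *
print(readout.state()["ee_pos"])
d=cap("top"); np.savez("top3.npz",**d); s=cap("scene"); np.savez("scene3.npz",**s)
T=cv2.cvtColor(d["image"],cv2.COLOR_RGB2BGR)[130:310,150:420]; S=cv2.cvtColor(s["image"],cv2.COLOR_RGB2BGR)[220:310,300:435]
cv2.imwrite("pics/t4.png",np.vstack([cv2.resize(T,(780,520),interpolation=cv2.INTER_CUBIC)]))
t0=load("top1.npz")
for n,(u,v) in {"A":(352,257),"B":(176,286)}.items():
    m=cv2.inRange(d["image"],(0,0,0),(50,50,50)); k,l,st,ce=cv2.connectedComponentsWithStats(m)
    print(n,[(st[i,4],ce[i].round(1),onz(d,*ce[i],.048).round(4)) for i in range(1,k) if 120<st[i,4]<300 and np.hypot(*(ce[i]-(u,v)))<45])
```

```text
[ 0.47588336 -0.22702913  0.26010799]
A [(np.int32(196), array([352.4, 257.1]), array([ 0.4392, -0.1865,  0.048 ]))]
B [(np.int32(208), array([176. , 285.6]), array([0.3605, 0.2687, 0.048 ]))]
```

View pics/t4.png

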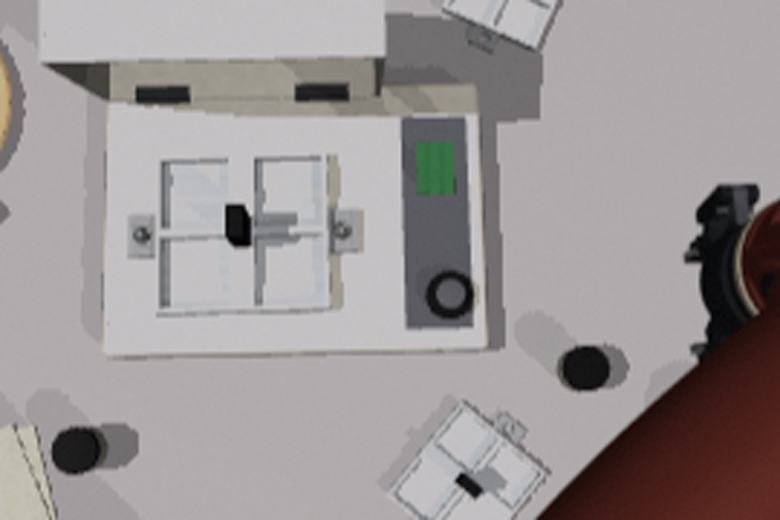

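The carrier sits on both pegs: the ears at (142,235) and (343,230) show the peg tips. Pots A at (586,368) and B at (76,450) have not moved. Next is pot A.

Run:
```python
from h import *
plan([(.439,-.1865,.11,.035,5),(.439,-.1865,.016,.035,5)])
print()
plan([(.439,-.1865,.17,.035,5),(.5205,.0827,.17,.035,10),(.5205,.0827,.075,.035,5)],start=(.439,-.1865,.016,.035))
```

```text
{"slide": [[0.7, -0.7, 3.0], [1.5, -1.4, 6.0], [2.2, -2.1, 9.0], [3.0, -2.9, 12.1], [3.7, -3.6, 15.1]], "yaw": [0.0, 0.0, 0.0, 0.0, 0.0]}
{"slide": [[0.0, 0.0, 1.9], [0.0, 0.0, 3.8], [0.0, 0.0, 5.6], [0.0, 0.0, 7.5], [0.0, 0.0, 9.4]], "yaw": [0.0, 0.0, 0.0, 0.0, 0.0]}

{"slide": [[0.0, 0.0, -3.1], [0.0, 0.0, -6.2], [0.0, 0.0, -9.2], [0.0, 0.0, -12.3], [0.0, 0.0, -15.4]], "yaw": [0.0, 0.0, 0.0, 0.0, 0.0]}
{"slide": [[2.7, 0.9, 0.0], [5.3, 1.8, 0.0], [8.0, 2.7, 0.0], [10.6, 3.6, 0.0], [13.3, 4.5, 0.0]], "yaw": [0.0, 0.0, 0.0, 0.0, 0.0]}
{"slide": [[2.7, 0.9, 0.0], [5.3, 1.8, 0.0], [8.0, 2.7, 0.0], [10.6, 3.6, 0.0], [13.3, 4.5, 0.0]], "yaw": [0.0, 0.0, 0.0, 0.0, 0.0]}
{"slide": [[0.0, 0.0, 1.9], [0.0, 0.0, 3.8], [0.0, 0.0, 5.7], [0.0, 0.0, 7.6], [0.0, 0.0, 9.5]], "yaw": [0.0, 0.0, 0.0, 0.0, 0.0]}
```

Emit:
servo_tool([
  [0.7, -0.7, 3.0],
  [1.5, -1.4, 6.0],
  [2.2, -2.1, 9.0],
  [3.0, -2.9, 12.0],
  [3.7, -3.6, 15.0],
], yaw=[0, 0, 0, 0, 0], jaw=0.1)

```text
time: 12.9
ee_pos: [0.4388, -0.1836, 0.1101]
ee_rot: [0.693, 0.721, 0.0, 0.0]
wrist_force: [0.4, 0.6, -0.1]
width: 0.898
grasp_force: 0.0
```

Emit:
servo_tool([
  [0, 0, 1.9],
  [0, 0, 3.8],
  [0, 0, 5.6],
  [0, 0, 7.5],
  [0, 0, 9.4],
], yaw=[0, 0, 0, 0, 0])

```text
time: 13.32
ee_pos: [0.4393, -0.1841, 0.0168]
ee_rot: [0.693, 0.721, 0.0, 0.0]
wrist_force: [0.1, -0.3, -0.8]
width: 0.901
grasp_force: 0.0
```

Emit:
servo_tool([
  [0, 0, 0],
  [0, 0, 0],
  [0, 0, 0],
  [0, 0, 0],
  [0, 0, 0],
], yaw=[0, 0, 0, 0, 0], jaw=1, grip_force=30)

```text
time: 13.73
ee_pos: [0.4399, -0.1858, 0.0188]
ee_rot: [0.693, 0.721, 0.0, 0.001]
wrist_force: [0.0, 1.3, 4.0]
width: 0.479
grasp_force: 30.9
```

Emit:
servo_tool([
  [0, 0, -3],
  [0, 0, -6],
  [0, 0, -9],
  [0, 0, -12],
  [0, 0, -15.4],
], yaw=[0, 0, 0, 0, 0])

```text
time: 14.15
ee_pos: [0.4388, -0.1852, 0.173]
ee_rot: [0.693, 0.721, 0.0, -0.0]
wrist_force: [0.8, -0.9, -0.7]
width: 0.479
grasp_force: 31.0
```

Emit:
servo_tool([
  [2.7, 0.9, 0.0],
  [5.3, 1.8, 0.0],
  [8.0, 2.7, 0.0],
  [10.6, 3.6, 0.0],
  [13.2, 4.5, 0.0],
], yaw=[0, 0, 0, 0, 0])

```text
time: 14.57
ee_pos: [0.4794, -0.0506, 0.1723]
ee_rot: [0.693, 0.721, 0.0, 0.001]
wrist_force: [0.3, -0.3, -0.6]
width: 0.479
grasp_force: 31.1
```

Emit:
servo_tool([
  [2.7, 0.9, 0.0],
  [5.3, 1.8, 0.0],
  [8.0, 2.7, 0.0],
  [10.6, 3.6, 0.0],
  [13.2, 4.5, 0.0],
], yaw=[0, 0, 0, 0, 0])

```text
time: 14.98
ee_pos: [0.5192, 0.0834, 0.1722]
ee_rot: [0.693, 0.721, 0.0, 0.0]
wrist_force: [0.3, -1.1, -0.9]
width: 0.481
grasp_force: 31.1
```

Emit:
servo_tool([
  [0, 0, 0],
  [0, 0, 2],
  [0, 0, 4],
  [0, 0, 6],
  [0, 0, 8],
], yaw=[0, 0, 0, 0, 0])

```text
time: 15.4
ee_pos: [0.519, 0.0817, 0.0912]
ee_rot: [0.693, 0.721, 0.0, 0.0]
wrist_force: [0.8, -0.8, -2.0]
width: 0.482
grasp_force: 31.1
```

Emit:
servo_tool([
  [0.1, 0.1, 0.8],
  [0.1, 0.1, 1.6],
  [0.1, 0.1, 2.2],
  [0.1, 0.1, 2.5],
  [0.1, 0.1, 2.5],
], yaw=[0, 0, 0, 0, 0])

```text
time: 15.82
ee_pos: [0.5198, 0.0828, 0.0666]
ee_rot: [0.693, 0.721, 0.0, 0.0]
wrist_force: [-0.3, -0.7, -1.7]
width: 0.479
grasp_force: 31.1
```

Emit:
servo_tool([
  [0, 0, 0],
  [0, 0, 0],
  [0, 0, 0],
  [0, 0, 0],
  [0, 0, 0],
], yaw=[0, 0, 0, 0, 0], jaw=0.35)

```text
time: 16.23
ee_pos: [0.52, 0.0829, 0.0669]
ee_rot: [0.693, 0.721, 0.0, 0.0]
wrist_force: [0.3, 0.1, 0.1]
width: 0.648
grasp_force: 0.0
```

Emit:
servo_tool([
  [0, 0, -2],
  [0, 0, -5],
  [0, 0, -8],
  [0, 0, -11],
  [0, 0, -14],
], yaw=[0, 0, 0, 0, 0])

```text
time: 16.65
ee_pos: [0.5195, 0.0829, 0.2081]
ee_rot: [0.693, 0.721, 0.0, 0.0]
wrist_force: [0.2, 0.8, -0.2]
width: 0.649
grasp_force: 0.0
```

Emit:
servo_tool([
  [-4, -2, 0],
  [-8, -4, 0],
  [-12, -6, 0],
  [-16, -8, 0],
  [-20, -10, 0],
], yaw=[0, 0, 0, 0, 0])

```text
time: 17.07
ee_pos: [0.4329, -0.1082, 0.2067]
ee_rot: [0.693, 0.721, 0.0, 0.0]
wrist_force: [1.2, -1.2, 0.1]
width: 0.649
grasp_force: 0.0
```

Emit:
servo_tool([
  [-4, 0, 0],
  [-8, 0, 0],
  [-12, 0, 0],
  [-12, 0, 0],
  [-12, 0, 0],
], yaw=[0, 0, 0, 0, 0])

```text
time: 17.48
ee_pos: [0.4381, -0.2286, 0.2062]
ee_rot: [0.694, 0.72, 0.0, -0.0]
wrist_force: [-0.1, 0.8, 0.0]
width: 0.652
grasp_force: 0.0
```

Run:
```python
from h import *
print(readout.state()["ee_pos"])
d=cap("top"); np.savez("top4.npz",**d)
T=cv2.cvtColor(d["image"],cv2.COLOR_RGB2BGR)[130:310,150:420]
cv2.imwrite("pics/t5.png",cv2.resize(T,(780,520),interpolation=cv2.INTER_CUBIC))
m=cv2.inRange(d["image"],(0,0,0),(50,50,50)); k,l,st,ce=cv2.connectedComponentsWithStats(m)
print([(st[i,4],ce[i].round(1),onz(d,*ce[i],.048).round(4),onz(d,*ce[i],.094).round(4)) for i in range(1,k) if 120<st[i,4]<350])
```

```text
[ 0.43806016 -0.22855036  0.2061679 ]
[(np.int32(179), array([71.2, 85. ]), array([0.9089, 0.5976, 0.048 ]), array([0.8862, 0.5718, 0.094 ])), (np.int32(142), array([67.3, 93.7]), array([0.8827, 0.6055, 0.048 ]), array([0.8612, 0.5794, 0.094 ])), (np.int32(263), array([381.1, 115. ]), array([ 0.8337, -0.2753,  0.048 ]), array([ 0.8144, -0.2624,  0.094 ])), (np.int32(200), array([250.4, 222.4]), array([0.5265, 0.0822, 0.048 ]), array([0.5208, 0.0793, 0.094 ])), (np.int32(125), array([305.1, 231.9]), array([ 0.5032, -0.0628,  0.048 ]), array([ 0.4985, -0.0593,  0.094 ])), (np.int32(209), array([176.1, 285.6]), array([0.3605, 0.2686, 0.048 ]), array([0.3621, 0.2574, 0.094 ]))]
```

View pics/t5.png

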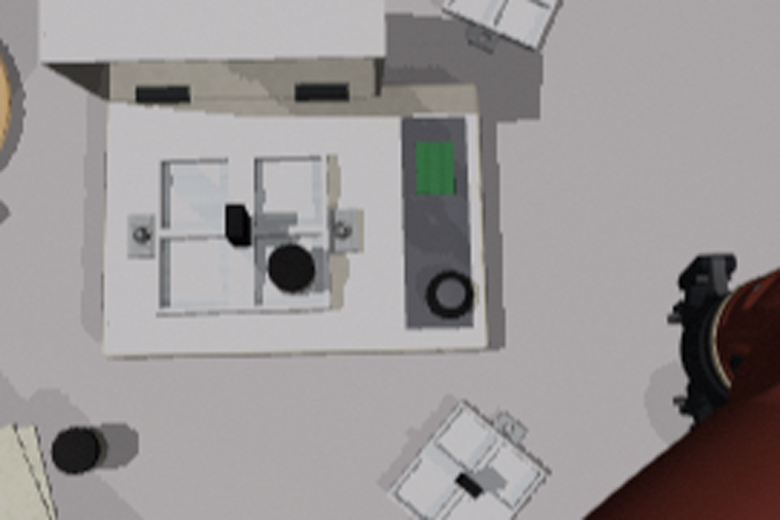

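Pot A is in the front-right bay at (291,268). Next is pot B at (76,450).

Run:
```python
from h import *
plan([(.435,.02,.2,.035,8),(.3605,.268,.11,.035,7),(.3605,.268,.016,.035,5)])
print()
plan([(.3605,.268,.17,.035,5),(.5175,.1687,.17,.035,5),(.5175,.1687,.09,.035,5)],start=(.3605,.268,.016,.035))
```

```text
{"slide": [[3.1, 0.1, 0.1], [6.2, 0.1, 0.2], [9.3, 0.2, 0.2], [12.4, 0.3, 0.3], [15.4, 0.4, 0.4]], "yaw": [0.0, 0.0, 0.0, 0.0, 0.0]}
{"slide": [[3.1, 0.1, 0.1], [6.2, 0.1, 0.2], [9.3, 0.2, 0.2], [12.8, -0.7, 1.5], [16.4, -1.7, 2.8]], "yaw": [0.0, 0.0, 0.0, 0.0, 0.0]}
{"slide": [[3.6, -0.9, 1.3], [7.2, -1.9, 2.6], [10.7, -2.8, 3.9], [14.3, -3.8, 5.1], [17.9, -4.7, 6.4]], "yaw": [0.0, 0.0, 0.0, 0.0, 0.0]}
{"slide": [[0.0, 0.0, 1.9], [0.0, 0.0, 3.8], [0.0, 0.0, 5.6], [0.0, 0.0, 7.5], [0.0, 0.0, 9.4]], "yaw": [0.0, 0.0, 0.0, 0.0, 0.0]}

{"slide": [[0.0, 0.0, -3.1], [0.0, 0.0, -6.2], [0.0, 0.0, -9.2], [0.0, 0.0, -12.3], [0.0, 0.0, -15.4]], "yaw": [0.0, 0.0, 0.0, 0.0, 0.0]}
{"slide": [[-2.1, 3.1, 0.0], [-4.2, 6.1, 0.0], [-6.3, 9.2, 0.0], [-8.4, 12.3, 0.0], [-10.5, 15.3, 0.0]], "yaw": [0.0, 0.0, 0.0, 0.0, 0.0]}
{"slide": [[0.0, 0.0, 1.6], [0.0, 0.0, 3.2], [0.0, 0.0, 4.8], [0.0, 0.0, 6.4], [0.0, 0.0, 8.0]], "yaw": [0.0, 0.0, 0.0, 0.0, 0.0]}
```

Emit:
servo_tool([
  [3.1, 0.1, 0.1],
  [6.2, 0.1, 0.2],
  [9.3, 0.2, 0.2],
  [12.4, 0.3, 0.3],
  [15.4, 0.4, 0.4],
], yaw=[0, 0, 0, 0, 0], jaw=0.1)

```text
time: 17.95
ee_pos: [0.4361, -0.0701, 0.2027]
ee_rot: [0.693, 0.721, 0.0, 0.0]
wrist_force: [1.1, 0.9, 0.2]
width: 0.904
grasp_force: 0.0
```

Emit:
servo_tool([
  [3.1, 0.1, 0.1],
  [6.2, 0.1, 0.2],
  [9.3, 0.2, 0.2],
  [12.8, -0.7, 1.5],
  [16.4, -1.7, 2.8],
], yaw=[0, 0, 0, 0, 0])

```text
time: 18.37
ee_pos: [0.4127, 0.0928, 0.1749]
ee_rot: [0.693, 0.721, 0.001, 0.001]
wrist_force: [1.6, -0.1, -1.3]
width: 0.898
grasp_force: 0.0
```

Emit:
servo_tool([
  [3.6, -0.9, 1.3],
  [7.2, -1.9, 2.6],
  [10.7, -2.8, 3.9],
  [14.3, -3.8, 5.1],
  [17.9, -4.7, 6.4],
], yaw=[0, 0, 0, 0, 0])

```text
time: 18.78
ee_pos: [0.3573, 0.2701, 0.1105]
ee_rot: [0.692, 0.721, 0.001, 0.0]
wrist_force: [1.2, 1.0, -0.6]
width: 0.902
grasp_force: 0.0
```

Run:
```python
from h import *
print(readout.state()["ee_pos"])
d=cap("scene")
m=cv2.inRange(cv2.cvtColor(d["image"],cv2.COLOR_RGB2GRAY),0,85); c=m[200:260,380:450]
k,l,st,ce=cv2.connectedComponentsWithStats(c)
print([(st[i],ce[i]+(380,200),onz(d,*(ce[i]+(380,200)),.045)) for i in range(1,k) if st[i,4]>40])
cv2.imwrite("pics/s5.png",cv2.cvtColor(cv2.resize(d["image"][170:290,340:480],None,fx=4,fy=4),cv2.COLOR_RGB2BGR))
plan([(.3605,.268,.11,.035)])
```

```text
[0.35730434 0.27009619 0.11051613]
[(array([19,  0, 11, 14, 82], dtype=int32), array([403.73170732, 204.58536585]), array([0.27800239, 0.22117742, 0.045     ])), (array([ 19,  23,  15,  13, 136], dtype=int32), array([406.375, 229.375]), array([0.36310906, 0.27342577, 0.045     ]))]
{"slide": [[-0.7, 0.6, -0.2], [-0.7, 0.6, -0.2], [-0.7, 0.6, -0.2], [-0.7, 0.6, -0.2], [-0.7, 0.6, -0.2]], "yaw": [0.01, 0.01, 0.01, 0.01, 0.01]}
```

View pics/s5.png

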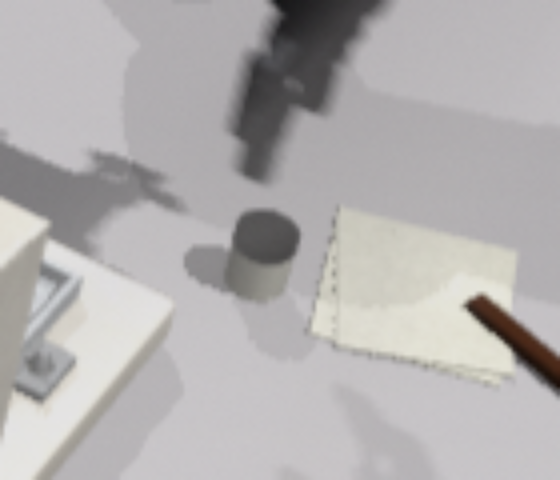

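The pot still stands at (265,250) in the crop, with the fingers above it, so I grasp.

Emit:
servo_tool([
  [0, 0.3, 1.9],
  [0, 0.3, 3.8],
  [0, 0.3, 5.6],
  [0, 0.3, 7.5],
  [0, 0.3, 9.4],
], yaw=[0, 0, 0, 0, 0])

```text
time: 19.25
ee_pos: [0.3612, 0.2685, 0.016]
ee_rot: [0.692, 0.722, 0.0, 0.0]
wrist_force: [1.1, -0.3, 0.4]
width: 0.898
grasp_force: 0.0
```

Emit:
servo_tool([
  [0, 0, 0],
  [0, 0, 0],
  [0, 0, 0],
  [0, 0, 0],
  [0, 0, 0],
], yaw=[0, 0, 0, 0, 0], jaw=1, grip_force=30)

```text
time: 19.67
ee_pos: [0.363, 0.2681, 0.0179]
ee_rot: [0.693, 0.721, 0.001, 0.0]
wrist_force: [-1.1, 0.6, 4.3]
width: 0.481
grasp_force: 31.0
```

Emit:
servo_tool([
  [0, 0, -3],
  [0, 0, -6],
  [0, 0, -9],
  [0, 0, -12],
  [0, 0, -15.4],
], yaw=[0, 0, 0, 0, 0])

```text
time: 20.08
ee_pos: [0.3619, 0.2674, 0.172]
ee_rot: [0.693, 0.721, 0.0, 0.0]
wrist_force: [0.7, -0.2, -1.6]
width: 0.481
grasp_force: 31.0
```

Emit:
servo_tool([
  [-2, 3.1, 0.0],
  [-4.2, 6.1, 0.0],
  [-6.3, 9.2, 0.0],
  [-8.4, 12.3, 0.0],
  [-10.5, 15.3, 0.0],
], yaw=[0, 0, 0, 0, 0])

```text
time: 20.5
ee_pos: [0.521, 0.1674, 0.1712]
ee_rot: [0.693, 0.721, 0.001, 0.0]
wrist_force: [-0.5, 0.7, -1.1]
width: 0.483
grasp_force: 31.1
```

Emit:
servo_tool([
  [0, 0, 0],
  [0, 0, 2],
  [0, 0, 4],
  [0, 0, 6],
  [0, 0, 8],
], yaw=[0, 0, 0, 0, 0])

```text
time: 20.92
ee_pos: [0.5195, 0.1685, 0.0902]
ee_rot: [0.693, 0.721, 0.0, 0.0]
wrist_force: [-0.1, -0.2, -1.7]
width: 0.484
grasp_force: 31.3
```

Emit:
servo_tool([
  [0.0, -0.1, 0.8],
  [0, -0.1, 1.6],
  [0, -0.1, 2.2],
  [0, -0.1, 2.4],
  [0, -0.1, 2.4],
], yaw=[0, 0, 0, 0, 0])

```text
time: 21.33
ee_pos: [0.5184, 0.1686, 0.0668]
ee_rot: [0.693, 0.721, 0.0, 0.0]
wrist_force: [-0.4, -0.5, -0.2]
width: 0.482
grasp_force: 31.3
```

Emit:
servo_tool([
  [0, 0, 0],
  [0, 0, 0],
  [0, 0, 0],
  [0, 0, 0],
  [0, 0, 0],
], yaw=[0, 0, 0, 0, 0], jaw=0.35)

```text
time: 21.75
ee_pos: [0.5184, 0.1686, 0.0668]
ee_rot: [0.693, 0.721, 0.0, 0.0]
wrist_force: [-0.6, 1.2, 0.2]
width: 0.65
grasp_force: 0.0
```

Emit:
servo_tool([
  [0, 0, -3],
  [0, 0, -7],
  [0, 0, -11],
  [0, 0, -15],
  [0, 0, -19],
], yaw=[0, 0, 0, 0, 0])

```text
time: 22.17
ee_pos: [0.5178, 0.1686, 0.2585]
ee_rot: [0.693, 0.721, 0.0, 0.0]
wrist_force: [1.7, 0.5, 0.4]
width: 0.652
grasp_force: 0.0
```

Emit:
servo_tool([
  [-4, -1, -2],
  [-8, -2, -4],
  [-12, -3, -6],
  [-16, -4, -8],
  [-20, -5, -9],
], yaw=[0, 0, 0, 0, 0])

```text
time: 22.58
ee_pos: [0.4789, -0.0184, 0.3435]
ee_rot: [0.693, 0.721, 0.001, 0.001]
wrist_force: [1.0, -0.1, -0.1]
width: 0.646
grasp_force: 0.0
```

Emit:
servo_tool([
  [-4, 0, 0],
  [-8, 0, 0],
  [-12, 0, 0],
  [-16, 0, 0],
  [-20, 0, 0],
], yaw=[0, 0, 0, 0, 0])

```text
time: 23.0
ee_pos: [0.4868, -0.2191, 0.3417]
ee_rot: [0.693, 0.721, 0.0, 0.0]
wrist_force: [1.3, 0.2, 0.3]
width: 0.655
grasp_force: 0.0
```

Run:
```python
from h import *
np.set_printoptions(precision=4,suppress=True)
print(readout.state()["ee_pos"])
d=cap("top"); s=cap("scene"); np.savez("top5.npz",**d); np.savez("scene5.npz",**s)
T=cv2.cvtColor(d["image"],cv2.COLOR_RGB2BGR)[130:310,150:330]; S=cv2.cvtColor(s["image"],cv2.COLOR_RGB2BGR)[150:310,220:380]
cv2.imwrite("pics/t6.png",np.hstack([cv2.resize(T,(400,400),interpolation=cv2.INTER_CUBIC),cv2.resize(S,(400,400),interpolation=cv2.INTER_CUBIC)]))
m=cv2.inRange(d["image"],(0,0,0),(50,50,50)); k,l,st,ce=cv2.connectedComponentsWithStats(m)
print([(st[i,4],ce[i].round(1),onz(d,*ce[i],.094).round(4)) for i in range(1,k) if 100<st[i,4]<350])
```

```text
[ 0.4868 -0.2191  0.3417]
[(np.int32(136), array([74. , 86.8]), array([0.8812, 0.5637, 0.094 ])), (np.int32(139), array([67.4, 93.8]), array([0.8608, 0.5792, 0.094 ])), (np.int32(245), array([381.1, 115.3]), array([ 0.8137, -0.2625,  0.094 ])), (np.int32(111), array([231.9, 207.6]), array([0.558 , 0.1273, 0.094 ])), (np.int32(207), array([214.3, 222.5]), array([0.5191, 0.1704, 0.094 ])), (np.int32(201), array([250.4, 222.4]), array([0.5208, 0.0792, 0.094 ])), (np.int32(125), array([305.1, 231.9]), array([ 0.4985, -0.0593,  0.094 ]))]
```

View pics/t6.png

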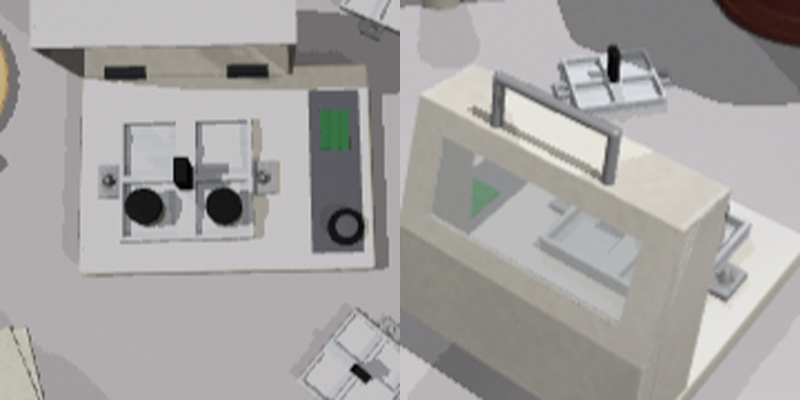

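Both pots stand in the front bays, at (144,207) and (224,207) in the crop. The carrier is seated and the hood still open. Now I go to the handle.

Run:
```python
from h import *
plan([(.60,.0,.37,.035,7),(.705,.134,.37,.035,8),(.705,.134,.30,.035,5)])
t=load("top5.npz");s=load("scene5.npz")
k=lambda u,v:(220+(u-400)/2.5,150+v/2.5)
print("bar ends scene",onz(s,*k(500,77),.318),onz(s,*k(618,132),.318))
```

```text
{"slide": [[3.1, 1.7, -0.4], [6.2, 3.5, -0.9], [9.3, 5.2, -1.3], [12.5, 6.9, -1.7], [15.6, 8.6, -2.1]], "yaw": [-0.0, -0.0, -0.0, -0.0, -0.0]}
{"slide": [[3.1, 1.7, -0.4], [6.2, 3.5, -0.9], [7.9, 4.8, -0.9], [9.5, 6.2, -0.9], [11.1, 7.6, -0.9]], "yaw": [-0.0, -0.0, -0.0, -0.0, -0.0]}
{"slide": [[1.6, 1.4, 0.0], [3.3, 2.7, 0.0], [4.9, 4.1, 0.0], [6.5, 5.5, 0.0], [8.1, 6.9, 0.0]], "yaw": [0.0, 0.0, 0.0, 0.0, 0.0]}
{"slide": [[0.0, 0.0, 1.4], [0.0, 0.0, 2.8], [0.0, 0.0, 4.2], [0.0, 0.0, 5.6], [0.0, 0.0, 7.0]], "yaw": [0.0, 0.0, 0.0, 0.0, 0.0]}
bar ends scene [0.70919995 0.079666   0.318     ] [0.70341583 0.19051322 0.318     ]
```

Emit:
servo_tool([
  [3.1, 1.7, -0.4],
  [6.2, 3.5, -0.9],
  [9.3, 5.2, -1.3],
  [12.5, 6.9, -1.7],
  [15.6, 8.6, -2.1],
], yaw=[0, 0, 0, 0, 0])

```text
time: 23.52
ee_pos: [0.5674, -0.0558, 0.363]
ee_rot: [0.693, 0.721, 0.0, 0.0]
wrist_force: [-0.2, 0.5, -0.4]
width: 0.65
grasp_force: 0.0
```

Emit:
servo_tool([
  [3.1, 1.7, -0.4],
  [6.2, 3.5, -0.9],
  [7.9, 4.8, -0.9],
  [9.5, 6.2, -0.9],
  [11.1, 7.6, -0.9],
], yaw=[0, 0, 0, 0, 0])

```text
time: 23.93
ee_pos: [0.639, 0.058, 0.3717]
ee_rot: [0.693, 0.721, 0.0, 0.0]
wrist_force: [0.8, -0.6, -0.0]
width: 0.651
grasp_force: 0.0
```

Emit:
servo_tool([
  [1.6, 1.4, 0.0],
  [3.3, 2.7, 0.0],
  [4.9, 4.1, 0.0],
  [6.5, 5.5, 0.0],
  [8.1, 6.9, 0.0],
], yaw=[0, 0, 0, 0, 0])

```text
time: 24.35
ee_pos: [0.7045, 0.1411, 0.3718]
ee_rot: [0.693, 0.721, 0.0, 0.0]
wrist_force: [0.8, 0.1, 1.8]
width: 0.651
grasp_force: 0.0
```

Emit:
servo_tool([
  [-0.5, 0.1, 1.4],
  [-0.5, 0.1, 2.8],
  [-0.5, 0.1, 4.2],
  [-0.5, 0.1, 5.6],
  [-0.5, 0.1, 7],
], yaw=[0, 0, 0, 0, 0])

```text
time: 24.77
ee_pos: [0.7055, 0.1353, 0.3006]
ee_rot: [0.693, 0.721, -0.0, -0.0]
wrist_force: [-0.6, 0.1, 0.2]
width: 0.648
grasp_force: 0.0
```

Emit:
servo_tool([
  [0, 0, 0],
  [0, 0, 0],
  [0, 0, 0],
  [0, 0, 0],
  [0, 0, 0],
], yaw=[0, 0, 0, 0, 0], jaw=1, grip_force=40)

```text
time: 25.18
ee_pos: [0.7062, 0.1349, 0.303]
ee_rot: [0.693, 0.721, 0.001, 0.001]
wrist_force: [1.7, 1.3, 4.1]
width: 0.1
grasp_force: 39.1
```

Run:
```python
from h import *
print(readout.state()["ee_pos"],readout.state()["width"])
p0=np.arctan2(60,270);r_=.27659
f=lambda t:np.array([.27-r_*np.cos(t+p0),-(r_*np.sin(t+p0)-.06)])*100
ts=np.linspace(1.42,-.01,16)
for k in range(3): print([[0]+[float(x) for x in np.round(f(t)-f(ts[5*k]),1)] for t in ts[5*k+1:5*k+6]])
```

```text
[0.70619532 0.13492553 0.3030429 ] 0.09976152432175495
[[0, -2.6, -0.1], [0, -5.3, 0.1], [0, -7.9, 0.6], [0, -10.4, 1.3], [0, -12.9, 2.2]]
[[0, -2.4, 1.2], [0, -4.6, 2.5], [0, -6.7, 4.1], [0, -8.7, 5.9], [0, -10.4, 7.9]]
[[0, -1.6, 2.1], [0, -2.9, 4.4], [0, -4.1, 6.8], [0, -5.0, 9.2], [0, -5.6, 11.8]]
```

Emit:
servo_tool([
  [0, -2.6, -0.1],
  [0, -5.3, 0.1],
  [0, -7.9, 0.6],
  [0, -10.4, 1.3],
  [0, -12.9, 2.2],
], yaw=[0, 0, 0, 0, 0])

```text
time: 25.6
ee_pos: [0.5762, 0.1301, 0.2803]
ee_rot: [0.693, 0.721, 0.001, 0.001]
wrist_force: [4.3, 3.9, -6.3]
width: 0.099
grasp_force: 38.8
```

Emit:
servo_tool([
  [0, -2.4, 1.2],
  [0, -4.6, 2.5],
  [0, -6.7, 4.1],
  [0, -8.7, 5.9],
  [0, -10.4, 7.9],
], yaw=[0, 0, 0, 0, 0])

```text
time: 26.02
ee_pos: [0.4716, 0.1264, 0.2013]
ee_rot: [0.693, 0.721, 0.001, -0.0]
wrist_force: [-4.0, 4.9, 2.0]
width: 0.096
grasp_force: 40.2
```

Emit:
servo_tool([
  [0, -1.6, 2.1],
  [0, -2.9, 4.4],
  [0, -4.1, 6.8],
  [0, -5.0, 9.2],
  [0, -5.6, 11.8],
], yaw=[0, 0, 0, 0, 0])

```text
time: 26.43
ee_pos: [0.4159, 0.1242, 0.0826]
ee_rot: [0.693, 0.721, 0.001, -0.0]
wrist_force: [8.6, 2.1, 95.2]
width: 0.102
grasp_force: 56.5
```

Shut, and pressing hard on the stop, so I ease off and release.

Emit:
servo_tool([
  [0, 0, -0.3],
  [0, 0, -0.3],
  [0, 0, -0.3],
  [0, 0, -0.3],
  [0, 0, -0.3],
], yaw=[0, 0, 0, 0, 0])

```text
time: 26.85
ee_pos: [0.4175, 0.124, 0.0861]
ee_rot: [0.693, 0.721, 0.001, -0.0]
wrist_force: [2.3, 5.3, -2.2]
width: 0.098
grasp_force: 46.7
```

Emit:
servo_tool([
  [0, 0, 0],
  [0, 0, 0],
  [0, 0, 0],
  [0, 0, 0],
  [0, 0, 0],
], yaw=[0, 0, 0, 0, 0], jaw=0.6)

```text
time: 27.27
ee_pos: [0.4169, 0.1234, 0.0856]
ee_rot: [0.693, 0.721, 0.0, 0.0]
wrist_force: [-0.4, 0.7, 0.6]
width: 0.405
grasp_force: 0.0
```

Emit:
servo_tool([
  [0, 0, -3],
  [0, 0, -6],
  [0, 0, -9],
  [0, 0, -12],
  [0, 0, -14],
], yaw=[0, 0, 0, 0, 0])

```text
time: 27.68
ee_pos: [0.4174, 0.1234, 0.2284]
ee_rot: [0.693, 0.721, 0.001, 0.001]
wrist_force: [0.1, -0.2, 0.4]
width: 0.402
grasp_force: 0.0
```

Run:
```python
from h import *
plan([(.504,-.066,.15,.035,10)])
```

```text
{"slide": [[-1.9, 0.8, 0.8], [-3.9, 1.6, 1.6], [-5.8, 2.4, 2.4], [-7.7, 3.2, 3.1], [-9.6, 4.0, 3.9]], "yaw": [0.0, 0.0, 0.0, 0.0, 0.0]}
{"slide": [[-1.9, 0.8, 0.8], [-3.8, 1.6, 1.6], [-5.8, 2.4, 2.4], [-7.7, 3.2, 3.1], [-9.6, 4.0, 3.9]], "yaw": [0.0, 0.0, 0.0, 0.0, 0.0]}
```

Emit:
servo_tool([
  [-1.9, 0.8, 0.8],
  [-3.9, 1.6, 1.6],
  [-5.8, 2.4, 2.4],
  [-7.7, 3.2, 3.1],
  [-9.6, 4.0, 3.9],
], yaw=[0, 0, 0, 0, 0], jaw=1)

```text
time: 28.1
ee_pos: [0.4609, 0.0281, 0.1863]
ee_rot: [0.693, 0.721, 0.0, 0.0]
wrist_force: [0.8, -0.4, 0.2]
width: 0.004
grasp_force: 0.0
```

Emit:
servo_tool([
  [-1.9, 0.8, 0.8],
  [-3.8, 1.6, 1.6],
  [-5.8, 2.4, 2.4],
  [-7.7, 3.2, 3.1],
  [-9.6, 4.0, 3.9],
], yaw=[0, 0, 0, 0, 0])

```text
time: 28.52
ee_pos: [0.5046, -0.0664, 0.1471]
ee_rot: [0.693, 0.721, 0.0, 0.0]
wrist_force: [0.5, 1.3, 0.3]
width: 0.003
grasp_force: 0.0
```

Emit:
servo_tool([
  [0, 0, 2],
  [0, 0, 4],
  [0, 0, 6],
  [0, 0, 8],
  [0, 0, 8],
], yaw=[0, 0, 0, 0, 0])

```text
time: 28.93
ee_pos: [0.5018, -0.0644, 0.0634]
ee_rot: [0.693, 0.721, -0.001, -0.003]
wrist_force: [-1.1, 0.8, -0.5]
width: 0.0
grasp_force: 0.0
```

Run:
```python
from h import *
print(readout.state()["ee_pos"],readout.state()["wrist_force"])
d=cap("top"); s=cap("scene")
T=cv2.cvtColor(d["image"],cv2.COLOR_RGB2BGR)[140:300,170:330]; S=cv2.cvtColor(s["image"],cv2.COLOR_RGB2BGR)[140:300,220:380]
cv2.imwrite("pics/t7.png",cv2.resize(np.hstack([T,S]),None,fx=2.5,fy=2.5,interpolation=cv2.INTER_CUBIC))
```

```text
[ 0.50178694 -0.0644297   0.06343488] [-1.10089314  0.80816224 -0.46704963]
```

View pics/t7.png

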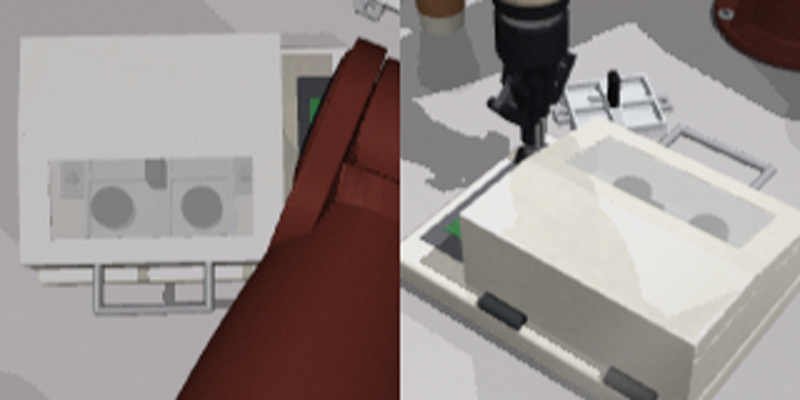

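The hood is shut with both pots inside, at (113,207) and (202,207), and the fingers are over the button. I press slowly.

Emit:
servo_tool([
  [0, 0, 0.2],
  [0, 0, 0.5],
  [0, 0, 0.8],
  [0, 0, 1.0],
  [0, 0, 1.0],
], yaw=[0, 0, 0, 0, 0])

```text
time: 29.45
ee_pos: [0.5051, -0.0656, 0.058]
ee_rot: [0.693, 0.721, 0.0, 0.001]
wrist_force: [2.8, -0.5, 3.8]
width: -0.001
grasp_force: 1.8
```

Emit:
servo_tool([
  [0, 0, 0.2],
  [0, 0, 0.3],
  [0, 0, 0.4],
  [0, 0, 0.4],
  [0, 0, 0.4],
], yaw=[0, 0, 0, 0, 0])

```text
time: 29.87
ee_pos: [0.5053, -0.0656, 0.0558]
ee_rot: [0.693, 0.721, 0.0, 0.001]
wrist_force: [-4.0, 0.7, 20.0]
width: 0.001
grasp_force: 10.1
```

Emit:
servo_tool([
  [0, 0, 0.1],
  [0, 0, 0.1],
  [0, 0, 0.1],
  [0, 0, 0.1],
  [0, 0, 0.1],
], yaw=[0, 0, 0, 0, 0])

```text
time: 30.28
ee_pos: [0.5053, -0.0657, 0.0556]
ee_rot: [0.693, 0.721, 0.0, 0.001]
wrist_force: [-7.7, 2.5, 28.3]
width: -0.004
grasp_force: 14.0
```

Emit:
servo_tool([
  [0, 0, -0.4],
  [0, 0, -0.5],
  [0, 0, -0.5],
  [0, 0, -0.5],
  [0, 0, -0.5],
], yaw=[0, 0, 0, 0, 0])

```text
time: 30.7
ee_pos: [0.5045, -0.0654, 0.0574]
ee_rot: [0.693, 0.721, 0.0, 0.0]
wrist_force: [3.1, -1.1, 4.6]
width: 0.003
grasp_force: 2.0
```

Emit:
servo_tool([
  [0, 0, -0.1],
  [0, 0, -0.2],
  [0, 0, -0.2],
  [0, 0, -0.2],
  [0, 0, -0.2],
], yaw=[0, 0, 0, 0, 0])

```text
time: 31.12
ee_pos: [0.5041, -0.0652, 0.0592]
ee_rot: [0.693, 0.721, -0.0, -0.0]
wrist_force: [1.5, -0.3, 2.4]
width: -0.005
grasp_force: 1.5
```

Emit:
servo_tool([
  [0, 0, -0.1],
  [0, 0, -0.2],
  [0, 0, -0.2],
  [0, 0, -0.2],
  [0, 0, -0.2],
], yaw=[0, 0, 0, 0, 0])

```text
time: 31.53
ee_pos: [0.504, -0.0652, 0.0612]
ee_rot: [0.693, 0.721, -0.0, -0.0]
wrist_force: [0.2, -0.4, 1.5]
width: 0.0
grasp_force: 0.9
```

Emit:
servo_tool([
  [0, 0, -0.1],
  [0, 0, -0.2],
  [0, 0, -0.2],
  [0, 0, -0.2],
  [0, 0, -0.2],
], yaw=[0, 0, 0, 0, 0])

```text
time: 31.95
ee_pos: [0.504, -0.0652, 0.0632]
ee_rot: [0.693, 0.721, -0.0, -0.0]
wrist_force: [-0.9, 0.3, 0.1]
width: 0.001
grasp_force: 0.0
```

Spring behaviour over about 6 mm, then a hard stop: the button was fully pressed. I retreat and check.

Emit:
servo_tool([
  [0, 0, -3],
  [0, 0, -6],
  [0, 0, -10],
  [0, 0, -14],
  [0, 0, -18],
], yaw=[0, 0, 0, 0, 0])

```text
time: 32.37
ee_pos: [0.5037, -0.065, 0.245]
ee_rot: [0.693, 0.721, -0.0, -0.0]
wrist_force: [-0.1, -0.2, 0.3]
width: -0.003
grasp_force: 0.0
```

Emit:
servo_tool([
  [-4, 0, 0],
  [-8, 0, 0],
  [-12, 0, 0],
  [-16, 0, 0],
  [-16, 0, 0],
], yaw=[0, 0, 0, 0, 0])

```text
time: 32.78
ee_pos: [0.5099, -0.2312, 0.2423]
ee_rot: [0.695, 0.719, -0.001, 0.0]
wrist_force: [-0.5, -0.1, -0.8]
width: 0.001
grasp_force: 0.0
```

Run:
```python
from h import *
print(readout.state()["ee_pos"],readout.state()["wrist_force"])
d=cap("top"); s=cap("scene")
S=np.hstack([d["image"][60:340,80:460],s["image"][60:340,60:440]])
cv2.imwrite("pics/t8.png",cv2.cvtColor(cv2.resize(S,(798,294)),cv2.COLOR_RGB2BGR))
```

```text
[ 0.50991442 -0.2311525   0.24225524] [-0.4534833  -0.11944235 -0.83035594]
```

View pics/t8.png

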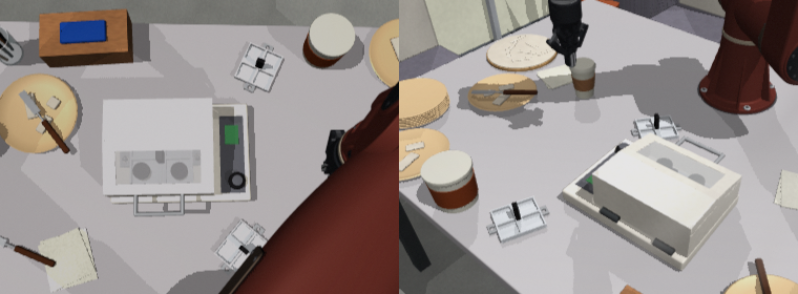

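The hood is shut at (160,150), both pots are visible through its window, the cups stand, and the arm is clear. I hand in.

```bash
python3 -c "
from rig import r
print(r.hand_in())"
```

```text
the job is handed in; nothing more can be done
None
```

The job is handed in (the rig gave no verdict): the hood was opened, the carrier seated on both pegs, both pots present placed in separate bays, the hood shut and the start button pressed to its stop and let go, with no cup knocked over.

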